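Hang a trimmed dental model up to drain

TASK

The plaster model lying on the model trimmer's table is trimmed and has to drain. Take it off the trimmer and set it down gently, flat and teeth up, in the tray of the empty wire carrier standing on the bench; then hook the loaded carrier onto the drying rail at the rail's open end and slide it along, without lifting it off the rail again, until its hook is centred on the black band. Leave it hanging still and level with the model in it, and do not disturb the case already hanging there or the other things on the bench.

Things in the scene. Friction and masses are not known exactly. Their poses are not given: they have to be found in the camera images.
- lower_model: The trimmed model: lower dental arch in buff stone, 63 deep (x) x 58 wide (y) x 37 tall, U of teeth on a 22 high base. Base sides (y = +-29) are flat and parallel from x = -3 to +31. Origin: underside, 31 from the flat heel (+x, which faces the trimmer's wheel), 32 from the rounded front (-x); z up through the teeth. About 0.14 kg.
- trimmer_table (a point): Centre of the top of the trimmer's work table (125 deep x 170 wide, 135 above the bench); +x (level) points into the machine. The face of the upright round wheel housing (296 wide, 338 tall, motor behind) is 62 from this point along +x. The model lies on the table, heel 9 to 35 from that face, so the tool must lean away from it.
- carrier: Empty stainless carrier standing on the bench, 0.3 kg, open at its front (-x). Tray plate 4 thick, x = -55 to +49, y = +-50, no side lips. At the back two 8 mm rods (x = 44, y = +-14) rise 115, bend forward and end in a twin hook over the tray's middle, so load it with the tool leaning to the front (some 40 degrees). Origin: middle of the underside, below the hook; z up.
- carrier_tray (a point): Top of the tray plate (4 above the underside), where the origin of the model should stand, heel towards the back rods (+x), to hang balanced; axes of the carrier. Front lip (inner face 47 from here, at -x) and back lip are 10 high from the underside; the back rods' fronts are 44 from here (+x), leaving the model 13 mm to either side in x.
- carrier_handle (a point): Middle of the grey upright handle on top of the hook: a 20 x 20 square bar on the carrier's z axis, 217 above the underside, the bar running from 189 to 246. Under it a crosspiece 38 (y) x 18 (x), top at 188. Axes of the carrier.
- carrier_hook (a point): Middle of the carrier's twin hook, where the rail's axis lies when hung: 165 above the underside, 52 below the handle point. Its two 8 mm wires, at y = +-14, are 19 apart inside in x (rail 12) under a peaked roof; the front tips (x = -13.5) reach 20 below this point. Axes of the carrier; hung, its y lies along the rail.
- rail_stand: Fixed drying rail: 12 mm round rail along y, axis 205 above the bench, over a drip tray (x = +-60, y = -270 to +230, rim 18 high). Post at y = -275; free (open) at y = +206. Origin on the bench under the rail; z up. Carriers hang with back rods on the +x side, tray 40 above the bench: they go on by passing the raised hook over the open end in -y, then lowering.
- rail_end (a point): Tip of the rail's open end, on the rail axis, 205 above the bench; axes of the stand: the rail runs from here in -y.
- band: Black rubber band 16 wide on the rail: its centre, on the rail axis, 156 to 256 from the open end; y along the rail.
- hanging_case (a joint): Swing (rad) about the rail of a like carrier with a bigger white model, already hanging 396 from the open end; 0 hanging straight. It does not slide. Its handle's top is 286 above the bench.
- upper_model: Bystander: a white plaster upper model lying on the bench, 71 x 65 x 41 tall. Origin under its centre.
- articulator: Bystander: brass articulator with plaster mounts, 105 x 90 x 115 tall. Origin under its centre.
- mixing_bowl: Bystander: round rubber mixing bowl, rim radius 62, 75 tall. Origin under its centre.
- spatula: Bystander: plaster spatula lying flat, 200 long, along its x.
- separator_jar: Bystander: white-capped jar, radius 32, 85 tall. Origin under its centre.
- impression_tray: Bystander: metal impression tray lying flat, 115 long, along its x.
- brush: Bystander: brush lying flat, 160 long, along its x.
Not all that is in view belongs to the job. Leave any yellow look-alike of the carrier alone. Leave any green look-alike of the lower_model alone.

How it is judged:
On the way, in this order (a step that is already met when the one before it is completed fails the run):
1. the model stands flat in the tray of the carrier, which is still on the bench, and the fingers have let go of it (x of lower_model in the frame of carrier between -0.03 and 0.02 m and y of lower_model in the frame of carrier between -0.03 and 0.03 m and z of lower_model in the frame of carrier between -0.004 and 0.01 m and angle between the z axis of lower_model and the z axis of carrier, either way round below 0.12 rad and angle between lower_model's own z axis and vertical below 0.3 rad and height (world z) of carrier below 0.015 m and contact force between the fingers and lower_model below 0.05 N), for 0.2 s.
2. the loaded carrier rests with its hook on the rail within 10 cm of the rail's open end (x of carrier_hook in the frame of rail_stand between -0.008 and 0.008 m and z of carrier_hook in the frame of rail_stand between 0.198 and 0.211 m and y of carrier_hook in the frame of rail_stand between 0.105 and 0.206 m and contact force between carrier and rail_stand above 0.3 N and x of lower_model in the frame of carrier between -0.03 and 0.02 m and y of lower_model in the frame of carrier between -0.03 and 0.03 m and z of lower_model in the frame of carrier between -0.004 and 0.01 m and angle between the z axis of lower_model and the z axis of carrier, either way round below 0.12 rad and angle between lower_model's own z axis and vertical below 0.3 rad), for 0.2 s.
At the end, for the whole second after the job is handed in: The carrier hangs still from the rail by its hook, released, hook centre within 12 mm of the band's centre along the rail, tilted less than 0.2 rad (11 degrees); the model stands flat on its tray plate, origin within -30 to +20 mm (x) and 30 mm (y) of the carrier's origin (x of carrier_hook in the frame of band between -0.008 and 0.008 m and z of carrier_hook in the frame of band between -0.007 and 0.006 m and y of carrier_hook in the frame of band between -0.012 and 0.012 m and angle between carrier's own z axis and vertical below 0.2 rad and linear speed of each of carrier, lower_model below 0.03 m/s and contact force between the fingers and carrier below 0.05 N and contact force between carrier and rail_stand above 1 N and x of lower_model in the frame of carrier between -0.03 and 0.02 m and y of lower_model in the frame of carrier between -0.03 and 0.03 m and z of lower_model in the frame of carrier between -0.004 and 0.01 m and angle between the z axis of lower_model and the z axis of carrier, either way round below 0.12 rad and angle between lower_model's own z axis and vertical below 0.3 rad); the robot touches nothing.
It fails at once if the model is tipped more than 0.6 rad (34 degrees) (angle between lower_model's own z axis and vertical above 0.6 rad).
It fails at once if the model is banged down: more than 40 N between it and the carrier (contact force between lower_model and carrier above 40 N).
It fails at once if the carrier is lifted off the rail again, or put on it from above, beyond the open end (hook over the rail, more than 115 mm from the open end, over 15 mm higher than hung) (x of carrier_hook in the frame of rail_stand between -0.03 and 0.03 m and y of carrier_hook in the frame of rail_stand between -0.26 and 0.09 m and z of carrier_hook in the frame of rail_stand above 0.22 m).
It fails at once if the case already hanging on the rail is swung more than 0.3 rad (value of joint hanging_case above 0.3 rad or value of joint hanging_case below -0.3 rad).
It fails at once if the other plaster model, the articulator, the bowl, spatula, brush, jar or impression tray is moved more than 30 mm (distance of any of upper_model, articulator, mixing_bowl, spatula, brush, separator_jar, impression_tray from where it was at the start of the episode above 0.03 m).
It also fails if it takes over 67 s, if anything falls off the work surface, if the arm or the gripper's body presses on something with over 40 N, if the wrist force passes 120 N, or if a joint passes its speed limit or range.

ROBOT

A 6-joint arm with a two-finger parallel gripper is mounted at the origin on the work surface. World frame = base frame: x ahead of the robot, y to its left, z up, the work surface at z = 0. Lengths are in m, angles in rad, forces in N, time in s.
With the tool pointing down it reaches from about 0.425 to 1.125 m from the base axis. Payload 14.9 kg.
Tool frame: the origin (TCP) lies at the very end of the fingers, on their centre line; the grasp point (between the pads) lies 19 mm behind it; z points along the fingers, y is the line along which they close (so a half turn about z gives the same grasp; the last joint's range is limited). The gripper opens to 91 mm and grips with 3 to 60 N. Pads are 32 mm wide; open, the fingers measure 118 mm over their backs; the gripper's body (76 mm by 178 mm) begins 60 mm behind the grasp point.
Start: joints at [-1.38, 0.379, 1.734, -0, 1.028, -0.033], TCP at [0.155, -0.683, 0.214] pointing down, gripper open.
Joint ranges: [-2.77, 2.77], [-0.74, 2.19], [0, 2.66], [-1.06, 4.2], [0.31, 2.87], [-3.08, 3.08]. Speed limits (rad/s): [1.89, 1.89, 2.39, 3.14, 3.14, 3.14].

INTERFACE

Orientations are given as a unit quaternion [w, x, y, z].
In Python, from station import env, optics gives the robot as it stands. The module is installed in compiled form; this text tells all that it offers.
- The arm moves only by the tool jog_arm, never from a script. Its argument "series" is a list of rows, each an object of numbers: "x", "y", "z": the shift along the tool's x, y, z in mm; "ax", "ay", "az": the turn, a rotation vector about the tool's x, y, z in degrees. A call has 1 to 8 rows; each row shifts and turns the commanded pose from where the row before left it, along the tool's axes as they then stand; what a row does not reach is not made up. A row lasts 1/10 s, in which the tool goes at most 50 mm and 8.59 degrees, less where a joint would pass 70% of its speed; a pose out of reach is approached as far as the arm can. A call with a gripper value outside its range is refused whole. "grip" is the opening, from 0 (shut) to 1 (fully open), set as the call begins (left out, the last holds). The fingers move at their own pace and stop on an object; the grip force is fixed at half the most. Time passes only in rows, so rows that do not move let the fingers close. It gives the time, the measured TCP pose, the force, the opening and the grip force at its end, in the units of the state.
- env.get_state(): the state, without advancing time (a new reading comes with each control period).
- optics.get_image(name): name is "scene" or "side" or "wrist"; returns a dict with "img" (384x512x3 uint8, red, green, blue), "fx", "fy", "cx", "cy" (pixels), "k1" (the pictures are not rectified: a ray, as slopes to the right and down, at radius r is drawn at 1 + k1 r^2 times it, then the intrinsics apply), "extrinsics" (4x4, takes a point from camera to world coordinates). Camera axes: x right, y up, looking along -z (the intrinsics and any distortion apply to the point x, -y, -z); pixel columns grow to the right and rows downward; lengths in m; the calibration is good to about 2 mm. A picture is of the moment at which its call begins. There is no depth.
- env.job_done(): hands the job in; it is judged then, once.
The state is a dict: "clock": time; "qpos": joint angles; "joint_vel": joint speeds; "joint_torque": joint torques, N m; "tcp_pos": TCP position; "orientation": TCP orientation; "force": force on the tool from outside, world axes, zero at the start; "moment": the same for the moment, N m; "finger_gap": opening from 0.0 (shut) to 1.0 (fully open); "gripper_force": force on a finger pad.
Only numpy, scipy, OpenCV 4.12 (cv2) and the standard library are available. Lean on these libraries where they do the work, as an engineer would, in place of code of your own. Each camera call takes 0.05 s, during which the arm holds its last target. There are 200 camera calls.

## Working session

There is one attempt and no reset: what is moved stays moved. The work goes in short steps, Python scripts to look and compute and a tool call to move; the robot and the scene stay as the last step left them, time stands still between calls to the robot, and variables do not carry over. Pictures are saved under pics/ and viewed, at most 10 in all, crops included, and the job is handed in when it is done.

Besides the shell and the picture viewer there is one more tool, called after "Emit:" as name(argument=value, ...) on one line, values as JSON. jog_arm: Moves the arm, as the interface text tells. Its arguments: {"type":"object","properties":{"series":{"type":"array","items":{"type":"object","properties":{"x":{"type":"number"},"y":{"type":"number"},"z":{"type":"number"},"ax":{"type":"number"},"ay":{"type":"number"},"az":{"type":"number"}}}},"grip":{"type":"number"}},"required":["series"]}

```bash
mkdir -p pics
cat > h.py <<'E'
import numpy as np,cv2
from station import env,optics
def cam(n):
    d=optics.get_image(n); return d
def ray(d,u,v):
    x=(u-d['cx'])/d['fx'];y=(v-d['cy'])/d['fy']
    r=np.hypot(x,y);s=r
    for _ in range(20): s=r/(1+d['k1']*s*s)
    k=s/r if r>0 else 1
    E=np.array(d['extrinsics']);w=E[:3,:3]@np.array([x*k,-y*k,-1.]);return E[:3,3],w/np.linalg.norm(w)
def onz(d,u,v,z):
    o,w=ray(d,u,v);return o+w*(z-o[2])/w[2]
def proj(d,p):
    E=np.array(d['extrinsics']);c=E[:3,:3].T@(np.array(p)-E[:3,3])
    x,y=c[0]/-c[2],-c[1]/-c[2];k=1+d['k1']*(x*x+y*y)
    return np.array([d['fx']*x*k+d['cx'],d['fy']*y*k+d['cy']])
def tri(a,ua,b,ub):
    o1,w1=ray(a,*ua);o2,w2=ray(b,*ub)
    t=np.linalg.lstsq(np.c_[w1,-w2],o2-o1,rcond=None)[0]
    p,q=o1+t[0]*w1,o2+t[1]*w2;return (p+q)/2,np.linalg.norm(p-q)
E
python3 - <<'E'
from h import *
import pickle
D={n:cam(n) for n in('scene','side','wrist')}
pickle.dump(D,open('d0.pkl','wb'))
for n in('scene','side'):
    d=D[n];cv2.imwrite(f'pics/{n}0.png',cv2.resize(d['img'][:,:,::-1],(800,600),interpolation=cv2.INTER_CUBIC));E=np.array(d['extrinsics']);print(n,E.round(2).tolist(),d['fx'],d['k1'])
print(env.get_state())
E
```

```text
scene [[0.84, -0.39, 0.36, 0.96], [0.54, 0.61, -0.59, -0.74], [0.01, 0.69, 0.72, 0.99], [0.0, 0.0, 0.0, 1.0]] 428.0862405854186 -0.020720874573923184
side [[-0.7, 0.52, -0.49, -0.05], [-0.71, -0.51, 0.48, 0.55], [0.0, 0.69, 0.73, 1.04], [0.0, 0.0, 0.0, 1.0]] 383.84874297921914 -0.12286619601649751
{'clock': 0.15, 'qpos': array([-1.38031617e+00,  3.79276980e-01,  1.73462125e+00, -2.16451367e-06,
        1.02854150e+00, -3.32883857e-02]), 'joint_vel': array([-0.00094004, -0.00231945, -0.00071596,  0.0006276 ,  0.00284167,
        0.00085786]), 'joint_torque': array([-1.35623592e-03, -7.64111137e+01, -4.34656477e+01,  6.50957180e-02,
        4.09083953e-02, -2.61992284e-05]), 'tcp_pos': array([ 0.15527965, -0.68225535,  0.21345929]), 'orientation': array([-4.22157769e-04,  9.93747330e-01,  1.11651535e-01, -3.41779918e-05]), 'force': array([ 0.08520485, -0.16251519, -0.18627118]), 'moment': array([-0.01749052,  0.05584027, -0.02370962]), 'gripper_force': 0.0, 'finger_gap': 0.9973672742977823}
```

View pics/scene0.png

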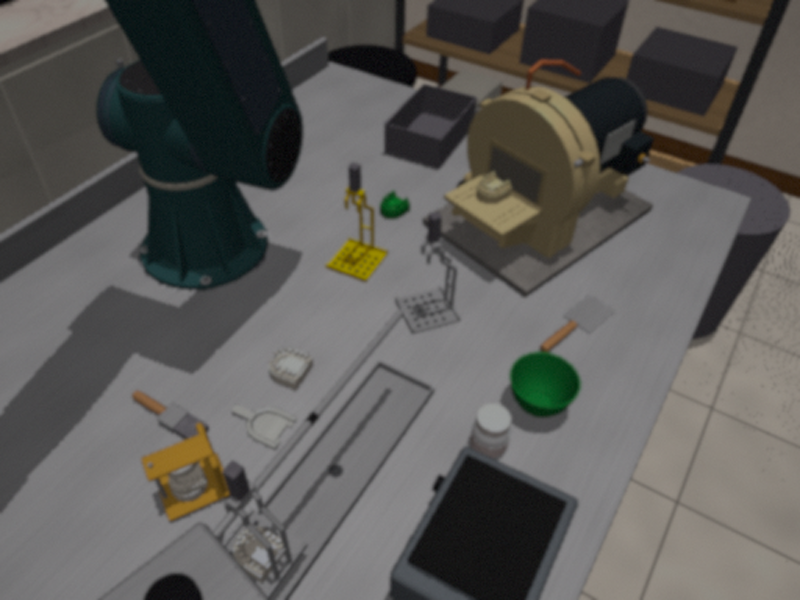

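View pics/side0.png

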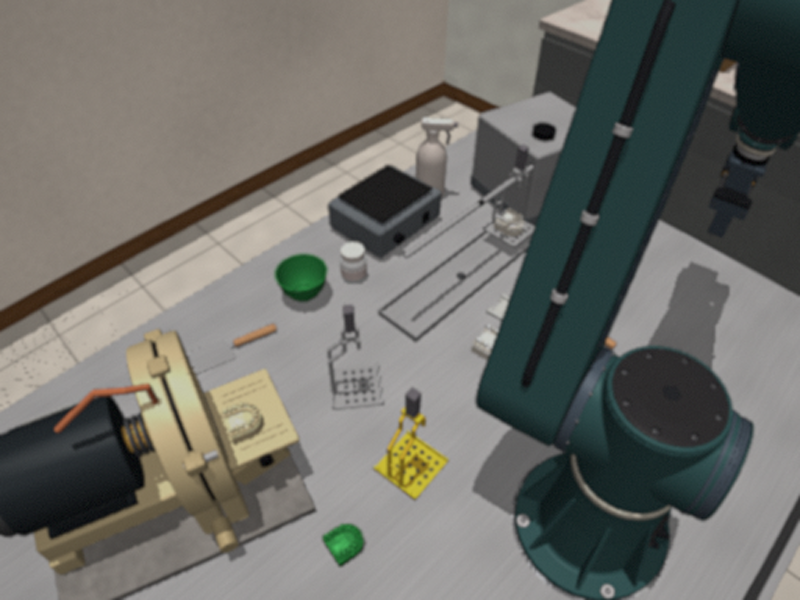

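The scene view shows the buff model on the trimmer table at (492,185), with a green decoy at (395,205). The steel carrier is at (430,300) with its handle at (433,228), and the yellow decoy is at (360,255). The rail's open end is near (398,316) and the band is at (313,416). In the side view the model is at (240,425), the carrier handle at (349,320), the rail end at (405,253) and the band at (482,203). The buff model and the steel carrier fit the description. I'll enlarge them to confirm.

```bash
cat > m.py <<'E'
from h import *
import pickle
D=pickle.load(open('d0.pkl','rb'));a,b=D['scene'],D['side'];k=.64
def crop(d,x,y,w,h): return cv2.resize(d['img'][y:y+h,x:x+w,::-1],(400,300),interpolation=cv2.INTER_CUBIC)
top=np.hstack([crop(a,280,100,80,60),crop(b,125,230,80,60)])
bot=np.hstack([crop(a,240,128,96,72),crop(b,190,190,96,72)])
cv2.imwrite('pics/crop0.png',np.vstack([top,bot]))
for n,p,q in [('handle',(433,228),(349,320)),('railend',(398,316),(405,253)),('band',(313,416),(482,203)),('model',(492,185),(240,425)),('hangh',(237,478),(522,157))]:
    print(n,tri(a,np.array(p)*k,b,np.array(q)*k))
E
python3 m.py
```

```text
handle (array([0.51912831, 0.10226814, 0.21412303]), np.float64(0.0011749797502695139))
railend (array([ 0.57945166, -0.10825752,  0.20376616]), np.float64(0.006627786024967478))
band (array([ 0.57788674, -0.3435726 ,  0.20702551]), np.float64(0.0073751123500031095))
model (array([0.5163292 , 0.36163118, 0.15183653]), np.float64(0.001085729613142624))
hangh (array([ 0.58238045, -0.49174344,  0.25936718]), np.float64(0.0023195079673889404))
```

View pics/crop0.png

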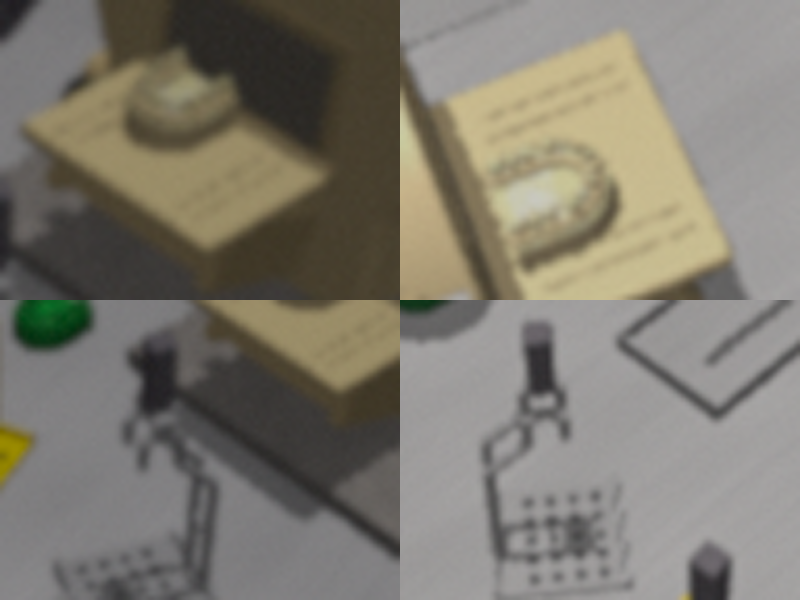

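The crop confirms both. The buff model lies heel to the wheel, and the steel carrier's back rods are on its trimmer/left side.

```bash
cat > m2.py <<'E'
from h import *
import pickle
D=pickle.load(open('d0.pkl','rb'));a,b=D['scene'],D['side']
S=lambda x,y:(280+x/5,100+y/5); T=lambda x,y:(125+(x-400)/5,230+y/5)
S2=lambda x,y:(240+x/4.1667,128+(y-300)/4.1667); T2=lambda x,y:(190+(x-400)/4.1667,190+(y-300)/4.1667)
print('table scene front edge',onz(a,*S(22,128),.135),onz(a,*S(207,250),.135),'right',onz(a,*S(330,178),.135))
print('table side front edge',onz(b,*T(630,30),.135),onz(b,*T(730,260),.135))
print('teeth side',[onz(b,*T(*p),.172).round(3).tolist() for p in [(490,165),(540,148),(590,152),(608,180),(600,215),(560,245),(520,245)]])
print('base side',[onz(b,*T(*p),.135).round(3).tolist() for p in [(617,205),(600,235),(565,258),(525,270)]])
print('base scene',[onz(a,*S(*p),.135).round(3).tolist() for p in [(127,118),(140,138),(170,147),(205,138),(238,112)]])
print('teeth scene',[onz(a,*S(*p),.172).round(3).tolist() for p in [(180,48),(135,85),(140,105),(235,92)]])
print('tray side',[onz(b,*T2(*p),.01).round(3).tolist() for p in [(497,597),(632,585),(620,485)]])
print('tray scene',[onz(a,*(np.array(p)*.64),.01).round(3).tolist() for p in [(396,302),(445,288),(460,318),(407,333)]])
print('htop',tri(a,S2(160,342),b,T2(538,328)))
print('hbot',tri(a,S2(155,405),b,T2(540,390)))
E
python3 m2.py
```

```text
table scene front edge [0.44145508 0.29240627 0.135     ] [0.59920649 0.24644893 0.135     ] right [0.63411789 0.3557969  0.135     ]
table side front edge [0.59139153 0.25002157 0.135     ] [0.43125241 0.3032211  0.135     ]
teeth side [[0.546, 0.37, 0.172], [0.536, 0.344, 0.172], [0.515, 0.326, 0.172], [0.494, 0.33, 0.172], [0.48, 0.346, 0.172], [0.48, 0.371, 0.172], [0.494, 0.387, 0.172]]
base side [[0.501, 0.326, 0.135], [0.492, 0.344, 0.135], [0.494, 0.367, 0.135], [0.503, 0.386, 0.135]]
base scene [[0.494, 0.341, 0.135], [0.512, 0.326, 0.135], [0.533, 0.328, 0.135], [0.548, 0.35, 0.135], [0.554, 0.388, 0.135]]
teeth scene [[0.508, 0.382, 0.172], [0.502, 0.328, 0.172], [0.515, 0.311, 0.172], [0.56, 0.357, 0.172]]
tray side [[0.506, 0.172, 0.01], [0.443, 0.092, 0.01], [0.517, 0.033, 0.01]]
tray scene [[0.459, 0.076, 0.01], [0.523, 0.167, 0.01], [0.591, 0.108, 0.01], [0.523, 0.016, 0.01]]
htop (array([0.52170763, 0.09978387, 0.24480411]), np.float64(0.0005924098458180396))
hbot (array([0.51932108, 0.1041733 , 0.1856574 ]), np.float64(0.0002452491982916654))
```

```bash
cat > p.py <<'E'
from h import *
from scipy.spatial.transform import Rotation as Ro, Slerp
import json
def pose(phi,lean):  # tool x azimuth phi (deg), tool leans back by lean deg (z towards phi)
    f,l=np.radians(phi),np.radians(lean);h=np.array([np.cos(f),np.sin(f),0]);u=np.array([0,0,1.])
    x=h*np.cos(l)+u*np.sin(l);z=h*np.sin(l)-u*np.cos(l);return Ro.from_matrix(np.c_[x,np.cross(z,x),z])
def now():
    s=env.get_state();q=s['orientation'];return np.array(s['tcp_pos']),Ro.from_quat(np.r_[q[1:],q[0]])
def plan(wps,start=None,v=45,w=8):
    p,R=start or now();rows=[]
    for P,RR in wps:
        P=np.array(P);a=np.degrees((R.inv()*RR).magnitude());n=max(1,int(np.ceil(max(np.linalg.norm(P-p)*1e3/v,a/w))))
        sl=Slerp([0,1],Ro.concatenate([R,RR]));p0=p.copy()
        for i in range(1,n+1):
            t=i/n;d=np.round(R.inv().apply(p0+(P-p0)*t-p)*1e3);r=np.round(np.degrees((R.inv()*sl(t)).as_rotvec())*2)/2
            rows.append({k:float(f'{x:g}') for k,x in zip(['x','y','z','ax','ay','az'],[*d,*r]) if x})
            p=p+R.apply(d/1e3);R=R*Ro.from_rotvec(np.radians(r))
    for i in range(0,len(rows),8): print(json.dumps(rows[i:i+8]).replace('"','').replace(' ','').replace('.0',''))
    print('end',p.round(4),len(rows));return p,R
def st():
    s=env.get_state();print(s['clock'],np.round(s['tcp_pos'],4),np.round(s['qpos'],2),np.round(s['force'],1),s['finger_gap'],s['gripper_force'])
E
python3 - <<'E'
from p import *
phi=76;m=np.array([.524,.360,.135]);h=np.array([np.cos(np.radians(phi)),np.sin(np.radians(phi)),0])
g=m+.014*h+[0,0,.014];R=pose(phi,40);z=R.as_matrix()[:,2];R0=now()[1]
print(g,g-.13*z)
plan([((.155,-.683,.42),R0),((.5,-.45,.46),pose(10,0)),((.63,-.05,.46),pose(45,10)),((.5,.2,.40),pose(76,30)),(g-.13*z,R)])
E
```

```text
[0.52738691 0.37358414 0.149     ] [0.50717133 0.29250391 0.24858578]
[{z:-41},{z:-42},{z:-41},{z:-41},{z:-42},{x:39,y:-15,z:-4,az:0.5},{x:38,y:-15,z:-4},{x:39,y:-16,z:-4,az:0.5}]
[{x:39,y:-15,z:-4},{x:38,y:-16,z:-4,az:0.5},{x:38,y:-16,z:-4},{x:39,y:-16,z:-4,az:0.5},{x:38,y:-17,z:-4,az:0.5},{x:38,y:-16,z:-3},{x:38,y:-17,z:-4,az:0.5},{x:20,y:-37,ax:0.5,ay:1,az:-3.5}]
[{x:22,y:-36,z:1,ay:1,az:-3.5},{x:24,y:-35,z:1,ax:0.5,ay:1,az:-3.5},{x:26,y:-33,z:2,ay:1,az:-3.5},{x:28,y:-31,z:2,ax:0.5,ay:1,az:-3.5},{x:29,y:-30,z:3,ax:0.5,ay:1,az:-3.5},{x:32,y:-27,z:4,ay:1,az:-3.5},{x:33,y:-26,z:4,ax:0.5,ay:0.5,az:-3.5},{x:34,y:-23,z:5,ax:0.5,ay:1,az:-3.5}]
[{x:36,y:-22,z:6,ay:1,az:-3.5},{x:10,y:-38,z:10,ax:1.5,ay:3,az:-4},{x:13,y:-38,z:12,ax:1.5,ay:2.5,az:-4.5},{x:15,y:-35,z:14,ax:1.5,ay:3,az:-4},{x:16,y:-35,z:15,ax:1.5,ay:3,az:-4.5},{x:18,y:-33,z:17,ax:1.5,ay:2.5,az:-4},{x:20,y:-30,z:19,ax:1.5,ay:3,az:-4},{x:21,y:-29,z:21,ax:1.5,ay:2.5,az:-4.5}]
[{x:1,y:-4,z:44,ay:2.5},{x:-1,y:-4,z:44,ay:2.5},{x:-3,y:-4,z:44,ay:2.5},{x:-4,y:-4,z:44,ay:2.5}]
end [0.5074 0.2925 0.2491] 36
```

Emit:
jog_arm(series=[{"z": -41}, {"z": -42}, {"z": -41}, {"z": -41}, {"z": -42}, {"x": 39, "y": -15, "z": -4, "az": 0.5}, {"x": 38, "y": -15, "z": -4}, {"x": 39, "y": -16, "z": -4, "az": 0.5}], grip=1)

```text
invalid input at $.series[0]: expected keys x, y, z, ax, ay, az
```

Emit:
jog_arm(series=[{"x": 39, "y": -15, "z": -4}, {"x": 38, "y": -16, "z": -4, "az": 0.5}, {"x": 38, "y": -16, "z": -4}, {"x": 39, "y": -16, "z": -4, "az": 0.5}, {"x": 38, "y": -17, "z": -4, "az": 0.5}, {"x": 38, "y": -16, "z": -3}, {"x": 38, "y": -17, "z": -4, "az": 0.5}, {"x": 20, "y": -37, "ax": 0.5, "ay": 1, "az": -3.5}])

```text
invalid input at $.series[0]: expected keys x, y, z, ax, ay, az
```

Emit:
jog_arm(series=[{"x": 22, "y": -36, "z": 1, "ay": 1, "az": -3.5}, {"x": 24, "y": -35, "z": 1, "ax": 0.5, "ay": 1, "az": -3.5}, {"x": 26, "y": -33, "z": 2, "ay": 1, "az": -3.5}, {"x": 28, "y": -31, "z": 2, "ax": 0.5, "ay": 1, "az": -3.5}, {"x": 29, "y": -30, "z": 3, "ax": 0.5, "ay": 1, "az": -3.5}, {"x": 32, "y": -27, "z": 4, "ay": 1, "az": -3.5}, {"x": 33, "y": -26, "z": 4, "ax": 0.5, "ay": 0.5, "az": -3.5}, {"x": 34, "y": -23, "z": 5, "ax": 0.5, "ay": 1, "az": -3.5}])

```text
invalid input at $.series[0]: expected keys x, y, z, ax, ay, az
```

Emit:
jog_arm(series=[{"x": 36, "y": -22, "z": 6, "ay": 1, "az": -3.5}, {"x": 10, "y": -38, "z": 10, "ax": 1.5, "ay": 3, "az": -4}, {"x": 13, "y": -38, "z": 12, "ax": 1.5, "ay": 2.5, "az": -4.5}, {"x": 15, "y": -35, "z": 14, "ax": 1.5, "ay": 3, "az": -4}, {"x": 16, "y": -35, "z": 15, "ax": 1.5, "ay": 3, "az": -4.5}, {"x": 18, "y": -33, "z": 17, "ax": 1.5, "ay": 2.5, "az": -4}, {"x": 20, "y": -30, "z": 19, "ax": 1.5, "ay": 3, "az": -4}, {"x": 21, "y": -29, "z": 21, "ax": 1.5, "ay": 2.5, "az": -4.5}])

```text
invalid input at $.series[0]: expected keys x, y, z, ax, ay, az
```

Emit:
jog_arm(series=[{"x": 0, "y": 0, "z": -41, "ax": 0, "ay": 0, "az": 0}, {"x": 0, "y": 0, "z": -42, "ax": 0, "ay": 0, "az": 0}, {"x": 0, "y": 0, "z": -41, "ax": 0, "ay": 0, "az": 0}, {"x": 0, "y": 0, "z": -41, "ax": 0, "ay": 0, "az": 0}, {"x": 0, "y": 0, "z": -42, "ax": 0, "ay": 0, "az": 0}, {"x": 39, "y": -15, "z": -4, "ax": 0, "ay": 0, "az": 0.5}, {"x": 38, "y": -15, "z": -4, "ax": 0, "ay": 0, "az": 0}, {"x": 39, "y": -16, "z": -4, "ax": 0, "ay": 0, "az": 0.5}], grip=1)

```text
clock: 0.95
tcp_pos: [0.2594, -0.6117, 0.4331]
orientation: [-0.0, 0.995, 0.103, -0.0]
force: [0.0, -0.1, -0.5]
finger_gap: 1.004
gripper_force: 0.0
```

Emit:
jog_arm(series=[{"x": 39, "y": -15, "z": -4, "ax": 0, "ay": 0, "az": 0}, {"x": 38, "y": -16, "z": -4, "ax": 0, "ay": 0, "az": 0.5}, {"x": 38, "y": -16, "z": -4, "ax": 0, "ay": 0, "az": 0}, {"x": 39, "y": -16, "z": -4, "ax": 0, "ay": 0, "az": 0.5}, {"x": 38, "y": -17, "z": -4, "ax": 0, "ay": 0, "az": 0.5}, {"x": 38, "y": -16, "z": -3, "ax": 0, "ay": 0, "az": 0}, {"x": 38, "y": -17, "z": -4, "ax": 0, "ay": 0, "az": 0.5}, {"x": 20, "y": -37, "z": 0, "ax": 0.5, "ay": 1, "az": -3.5}])

```text
clock: 1.75
tcp_pos: [0.5156, -0.4094, 0.4595]
orientation: [-0.005, 0.993, 0.116, 0.008]
force: [-0.3, 1.4, -0.8]
finger_gap: 1.0
gripper_force: 0.0
```

Emit:
jog_arm(series=[{"x": 22, "y": -36, "z": 1, "ax": 0, "ay": 1, "az": -3.5}, {"x": 24, "y": -35, "z": 1, "ax": 0.5, "ay": 1, "az": -3.5}, {"x": 26, "y": -33, "z": 2, "ax": 0, "ay": 1, "az": -3.5}, {"x": 28, "y": -31, "z": 2, "ax": 0.5, "ay": 1, "az": -3.5}, {"x": 29, "y": -30, "z": 3, "ax": 0.5, "ay": 1, "az": -3.5}, {"x": 32, "y": -27, "z": 4, "ax": 0, "ay": 1, "az": -3.5}, {"x": 33, "y": -26, "z": 4, "ax": 0.5, "ay": 0.5, "az": -3.5}, {"x": 34, "y": -23, "z": 5, "ax": 0.5, "ay": 1, "az": -3.5}])

```text
clock: 2.55
tcp_pos: [0.6172, -0.0888, 0.4599]
orientation: [-0.031, 0.932, 0.354, 0.07]
force: [0.0, -0.3, -0.1]
finger_gap: 1.001
gripper_force: 0.0
```

```bash
sed -i 's/if x})/)})/; s/zip(\[/zip([/' p.py; sed -i "s/\[\*d,\*r\]) )})/[*d,*r])})/" p.py; grep -n rows.append p.py
cat > /tmp/x.py <<'E'
from p import *
st()
phi=76;m=np.array([.524,.360,.135]);h=np.array([np.cos(np.radians(phi)),np.sin(np.radians(phi)),0])
g=m+.014*h+[0,0,.014];R=pose(phi,40);z=R.as_matrix()[:,2]
plan([((.5,.2,.40),pose(76,30)),(g-.13*z,R)])
E
python3 /tmp/x.py
```

```text
16:            rows.append({k:float(f'{x:g}') for k,x in zip(['x','y','z','ax','ay','az'],[*d,*r])})
2.55 [ 0.6172 -0.0888  0.4599] [-0.24  0.02  1.72  0.14  1.32  0.58] [ 0.  -0.3 -0.1] 1.000601485422231 0.0
[{x:12,y:-37,z:10,ax:1.5,ay:2.5,az:-4},{x:13,y:-35,z:11,ax:1.5,ay:2.5,az:-4},{x:16,y:-34,z:13,ax:1,ay:2.5,az:-4.5},{x:18,y:-33,z:14,ax:1.5,ay:2.5,az:-4},{x:19,y:-31,z:15,ax:1.5,ay:2.5,az:-4},{x:21,y:-29,z:18,ax:1,ay:3,az:-4},{x:21,y:-27,z:19,ax:1.5,ay:2.5,az:-4},{x:23,y:-26,z:20,ax:1.5,ay:2.5,az:-4.5}]
[{x:1,y:-4,z:44,ax:0,ay:2.5,az:0},{x:-1,y:-4,z:45,ax:0,ay:2.5,az:0},{x:-4,y:-3,z:44,ax:0,ay:2.5,az:0},{x:-5,y:-4,z:44,ax:0,ay:2.5,az:0}]
end [0.5072 0.2922 0.2481] 12
```

Emit:
jog_arm(series=[{"x": 12, "y": -37, "z": 10, "ax": 1.5, "ay": 2.5, "az": -4}, {"x": 13, "y": -35, "z": 11, "ax": 1.5, "ay": 2.5, "az": -4}, {"x": 16, "y": -34, "z": 13, "ax": 1, "ay": 2.5, "az": -4.5}, {"x": 18, "y": -33, "z": 14, "ax": 1.5, "ay": 2.5, "az": -4}, {"x": 19, "y": -31, "z": 15, "ax": 1.5, "ay": 2.5, "az": -4}, {"x": 21, "y": -29, "z": 18, "ax": 1, "ay": 3, "az": -4}, {"x": 21, "y": -27, "z": 19, "ax": 1.5, "ay": 2.5, "az": -4}, {"x": 23, "y": -26, "z": 20, "ax": 1.5, "ay": 2.5, "az": -4.5}])

```text
clock: 3.35
tcp_pos: [0.4991, 0.1997, 0.3999]
orientation: [-0.16, 0.76, 0.596, 0.206]
force: [0.8, 1.0, 0.6]
finger_gap: 0.999
gripper_force: 0.0
```

Emit:
jog_arm(series=[{"x": 1, "y": -4, "z": 44, "ax": 0, "ay": 2.5, "az": 0}, {"x": -1, "y": -4, "z": 45, "ax": 0, "ay": 2.5, "az": 0}, {"x": -4, "y": -3, "z": 44, "ax": 0, "ay": 2.5, "az": 0}, {"x": -5, "y": -4, "z": 24, "ax": 0, "ay": 2.5, "az": 0}, {"x": 0, "y": 0, "z": 0, "ax": 0, "ay": 0, "az": 0}, {"x": 0, "y": 0, "z": 0, "ax": 0, "ay": 0, "az": 0}])

```text
clock: 3.95
tcp_pos: [0.5052, 0.2786, 0.2644]
orientation: [-0.21, 0.74, 0.579, 0.27]
force: [-0.3, -1.1, 0.7]
finger_gap: 1.001
gripper_force: 0.0
```

Run:
```python
from p import *
import pickle
st();d=cam('wrist');pickle.dump(d,open('d1.pkl','wb'))
cv2.imwrite('pics/w1.png',cv2.resize(d['img'][:,:,::-1],(800,600),interpolation=cv2.INTER_CUBIC))
R=now()[1].as_matrix();print(R.round(3),np.array(d['extrinsics']).round(3),d['fx'])
```

```text
3.95 [0.5052 0.2786 0.2644] [ 0.19  0.04  2.18  0.92  0.83 -0.19] [-0.3 -1.1  0.7] 1.0013535241012679 0.0
[[ 0.183  0.97   0.158]
 [ 0.743 -0.242  0.624]
 [ 0.644  0.004 -0.765]] [[ 0.97   0.222 -0.097  0.494]
 [-0.242  0.893 -0.378  0.235]
 [ 0.003  0.391  0.921  0.449]
 [ 0.     0.     0.     1.   ]] 342.64596443667097
```

View pics/w1.png

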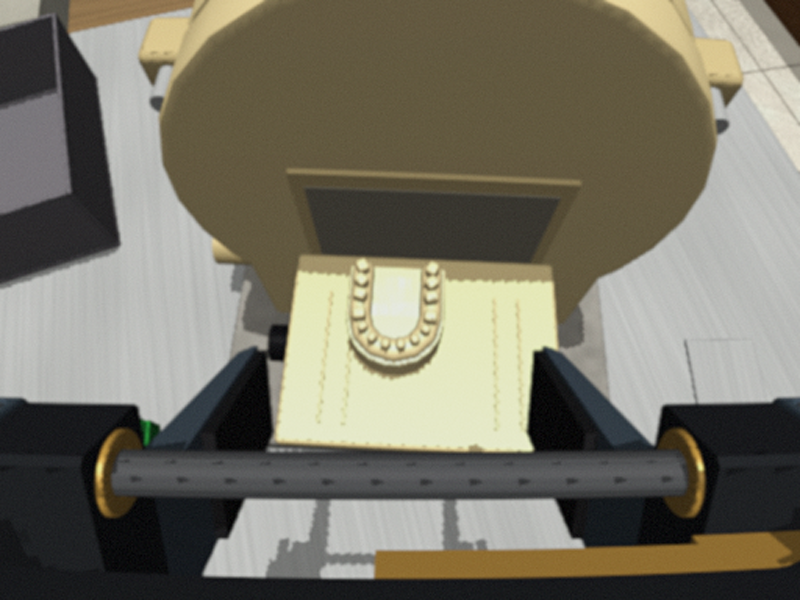

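The wrist view shows the model at (397,310): sides at columns 350 and 444, rounded front at row 366, heel near row 262. The table corners are at (300,256), (550,264), (530,452) and (275,443).

Run:
```python
from h import *
import pickle
d=pickle.load(open('d1.pkl','rb'));k=.64
f=lambda u,v,z:onz(d,u*k,v*k,z).round(4)
print('L',f(350,275,.157),f(350,325,.157),'R',f(444,275,.157),f(443,325,.157))
print('front base',f(397,366,.135),f(397,359,.157),'heel teeth tips',f(361,259,.172),f(432,261,.172),'heel trough',f(397,268,.157))
print('table',[f(*p,.135) for p in [(275,443),(530,452),(551,266),(300,256)]])
a,b=f(275,443,.135),f(530,452,.135);e=b-a;print('table phi',np.degrees(np.arctan2(e[1],e[0]))+90)
L=f(350,275,.157)-f(350,325,.157);Rr=f(444,275,.157)-f(443,325,.157)
print([np.degrees(np.arctan2(v[1],v[0])) for v in(L,Rr)])
```

```text
L [0.5005 0.3832 0.157 ] [0.4937 0.3513 0.157 ] R [0.556  0.3694 0.157 ] [0.5465 0.3382 0.157 ]
front base [0.516  0.3269 0.135 ] [0.5154 0.3245 0.157 ] heel teeth tips [0.5085 0.3843 0.172 ] [0.5485 0.373  0.172 ] heel trough [0.5294 0.3809 0.157 ]
table [array([0.4361, 0.2987, 0.135 ]), array([0.578 , 0.2581, 0.135 ]), array([0.6317, 0.369 , 0.135 ]), array([0.4715, 0.4163, 0.135 ])]
table phi 74.03327481964806
[np.float64(77.96658741722784), np.float64(73.06517973279172)]
```

Run:
```python
from p import *
import pickle
D=pickle.load(open('d0.pkl','rb'))
print('yellow handle',tri(D['scene'],(354*.64,178*.64),D['side'],(413*.64,402*.64)))
phi=75.5;h=np.array([np.cos(np.radians(phi)),np.sin(np.radians(phi)),0]);R=pose(phi,44);z=R.as_matrix()[:,2]
g=np.array([.5237,.357,.135])+.012*h+[0,0,.015]
plan([(g-.06*z,R),(g,R)],v=30)
```

```text
yellow handle (array([0.31291217, 0.1474279 , 0.21677267]), np.float64(0.0006572057314165705))
[{x:-3,y:-1,z:29,ax:-0,ay:1.5,az:0},{x:-3,y:-0,z:30,ax:-0,ay:1,az:0.5},{x:-4,y:-1,z:29,ax:-0,ay:1.5,az:0},{x:0,y:0,z:30,ax:-0,ay:-0,az:0},{x:0,y:0,z:30,ax:-0,ay:-0,az:0}]
end [0.5267 0.3686 0.1497] 5
```

Emit:
jog_arm(series=[{"x": -3, "y": -1, "z": 29, "ax": 0, "ay": 1.5, "az": 0}, {"x": -3, "y": 0, "z": 30, "ax": 0, "ay": 1, "az": 0.5}, {"x": -4, "y": -1, "z": 29, "ax": 0, "ay": 1.5, "az": 0}, {"x": 0, "y": 0, "z": 30, "ax": 0, "ay": 0, "az": 0}, {"x": 0, "y": 0, "z": 20, "ax": 0, "ay": 0, "az": 0}, {"x": 0, "y": 0, "z": 10, "ax": 0, "ay": 0, "az": 0}, {"x": 0, "y": 0, "z": 0, "ax": 0, "ay": 0, "az": 0}])

```text
clock: 4.7
tcp_pos: [0.5264, 0.3695, 0.1491]
orientation: [-0.231, 0.732, 0.568, 0.296]
force: [-0.1, 0.6, 0.7]
finger_gap: 1.003
gripper_force: 0.0
```

Run:
```python
from p import *
st();d=cam('wrist')
cv2.imwrite('pics/w2.png',d['img'][:,:,::-1])
```

```text
4.7 [0.5264 0.3695 0.1491] [ 0.33  0.32  2.15  1.32  0.65 -0.52] [-0.1  0.6  0.7] 1.0027241260329096 0.0
```

View pics/w2.png

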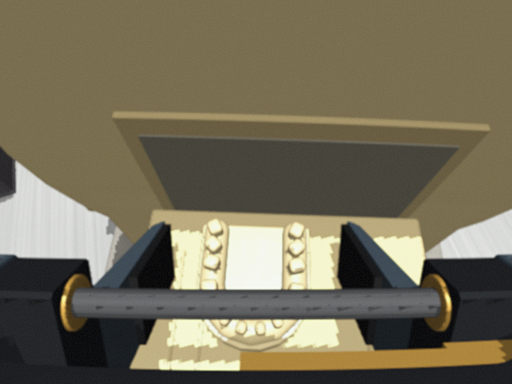

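The model sits between the open fingers and lines up with them (columns 200 to 310, fingers at 175 and 340). Closing.

Emit:
jog_arm(series=[{"x": 0, "y": 0, "z": 0, "ax": 0, "ay": 0, "az": 0}, {"x": 0, "y": 0, "z": 0, "ax": 0, "ay": 0, "az": 0}, {"x": 0, "y": 0, "z": 0, "ax": 0, "ay": 0, "az": 0}, {"x": 0, "y": 0, "z": 0, "ax": 0, "ay": 0, "az": 0}, {"x": 0, "y": 0, "z": 0, "ax": 0, "ay": 0, "az": 0}, {"x": 0, "y": 0, "z": 0, "ax": 0, "ay": 0, "az": 0}, {"x": 0, "y": 0, "z": 0, "ax": 0, "ay": 0, "az": 0}], grip=0)

```text
clock: 5.45
tcp_pos: [0.5258, 0.3689, 0.1485]
orientation: [-0.232, 0.733, 0.568, 0.296]
force: [-2.4, -4.4, 5.7]
finger_gap: 0.639
gripper_force: 29.8
```

Emit:
jog_arm(series=[{"x": 7, "y": 0, "z": -7, "ax": 0, "ay": 0, "az": 0}, {"x": 14, "y": 0, "z": -14, "ax": 0, "ay": 0, "az": 0}, {"x": 14, "y": 0, "z": -14, "ax": 0, "ay": 0, "az": 0}, {"x": 0, "y": 0, "z": 0, "ax": 0, "ay": 0, "az": 0}])

```text
clock: 5.85
tcp_pos: [0.527, 0.37, 0.2]
orientation: [-0.231, 0.732, 0.568, 0.297]
force: [0.1, 0.2, -1.8]
finger_gap: 0.636
gripper_force: 29.8
```

Run:
```python
from p import *
st();d=cam('wrist');s=cam('side')
cv2.imwrite('pics/w3.png',np.hstack([d['img'][150:384,100:412,::-1],cv2.resize(s['img'][230:300,110:203,::-1],(312,234))]))
p,R=now();M=R.as_matrix();phi=np.degrees(np.arctan2(M[1,2],M[0,2]));print(phi,np.degrees(np.arcsin(np.hypot(*M[:2,2]))))
hh=lambda f:np.array([np.cos(np.radians(f)),np.sin(np.radians(f)),0])
c=np.array([.521,.101,0]);f=53.5
g=c+.012*hh(f)+[0,0,.018];print('place',g)
w1=np.array(p)-.10*hh(76)+[0,0,.08]; RP=pose(f,44)
w3=g-.17*hh(f)+[0,0,.16];w4=g-.13*hh(f)+[0,0,.04];w5=g+[0,0,.025]
plan([(w1,pose(phi,44)),(w3,RP),(w4,RP),],v=35,w=5)
```

```text
5.85 [0.527 0.37  0.2  ] [ 0.33  0.23  2.14  1.2   0.68 -0.37] [ 0.1  0.2 -1.8] 0.6356053104006979 29.776005868334323
75.83193017544401 44.09449136340637
place [0.52813787 0.11064628 0.018     ]
[{x:-4,y:0,z:-32,ax:-0,ay:-0,az:-0},{x:-4,y:0,z:-32,ax:-0,ay:-0,az:-0},{x:-4,y:0,z:-31,ax:-0,ay:-0,az:-0},{x:-4,y:0,z:-32,ax:-0,ay:-0,az:-0.5},{x:-29,y:-0,z:-14,ax:-1.5,ay:-0,az:1.5},{x:-29,y:1,z:-15,ax:-1.5,ay:-0,az:2},{x:-29,y:3,z:-14,ax:-1.5,ay:-0,az:1.5},{x:-29,y:3,z:-14,ax:-1.5,ay:-0,az:1.5}]
[{x:-29,y:5,z:-14,ax:-2,ay:-0,az:1.5},{x:-28,y:6,z:-14,ax:-1.5,ay:-0,az:2},{x:-29,y:7,z:-13,ax:-1.5,ay:-0,az:1.5},{x:-28,y:9,z:-14,ax:-1.5,ay:-0,az:1.5},{x:-28,y:9,z:-13,ax:-1.5,ay:-0,az:1.5},{x:-28,y:11,z:-13,ax:-1.5,ay:-0,az:2},{x:-14,y:0,z:28,ax:-0,ay:-0,az:-0},{x:-13,y:0,z:29,ax:-0,ay:-0,az:-0}]
[{x:-14,y:0,z:28,ax:-0,ay:-0,az:-0},{x:-13,y:0,z:29,ax:-0,ay:-0,az:-0}]
end [0.4509 0.0065 0.0583] 18
```

View pics/w3.png

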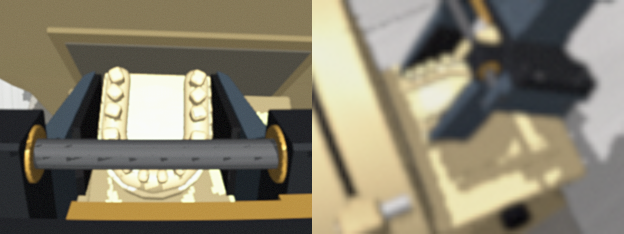

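The model is gripped level. To get to the front of the carrier I'll go over everything, high.

Run:
```python
from p import *
p,R=now();hh=lambda f:np.array([np.cos(np.radians(f)),np.sin(np.radians(f)),0])
f=53.5;g=np.array([.521,.101,.018])+.012*hh(f)
w1=np.array(p)-.10*hh(76)+[0,0,.20]; RP=pose(f,44)
w3=g-.115*hh(f);w3[2]=.40;w4=g-.115*hh(f)+[0,0,.03]
plan([(w1,R),(w3,RP),(w4,RP),],v=40,w=5)
```

```text
[{x:11,y:-0,z:-36,ax:0,ay:0,az:0},{x:11,y:-0,z:-35,ax:0,ay:0,az:0},{x:12,y:-0,z:-36,ax:0,ay:0,az:0},{x:11,y:-0,z:-35,ax:0,ay:0,az:0},{x:11,y:-0,z:-36,ax:0,ay:0,az:0},{x:11,y:-0,z:-35,ax:0,ay:0,az:0},{x:-26,y:3,z:-26,ax:-2,ay:-0,az:2.5},{x:-26,y:5,z:-25,ax:-2.5,ay:0,az:2}]
[{x:-26,y:8,z:-26,ax:-2,ay:-0,az:2.5},{x:-25,y:9,z:-25,ax:-2.5,ay:-0,az:2},{x:-25,y:11,z:-25,ax:-2,ay:-0,az:2.5},{x:-24,y:13,z:-24,ax:-2.5,ay:-0,az:2},{x:-24,y:15,z:-24,ax:-2,ay:-0,az:2.5},{x:-27,y:0,z:28,ax:-0,ay:-0,az:-0},{x:-27,y:0,z:28,ax:-0,ay:-0,az:-0},{x:-28,y:0,z:29,ax:-0,ay:-0,az:-0}]
[{x:-27,y:1,z:28,ax:-0,ay:-0,az:-0},{x:-27,y:-0,z:28,ax:-0,ay:-0,az:-0},{x:-27,y:-0,z:28,ax:-0,ay:-0,az:-0},{x:-27,y:-0,z:28,ax:-0,ay:-0,az:-0},{x:-27,y:0,z:28,ax:-0,ay:-0,az:-0},{x:-28,y:0,z:29,ax:-0,ay:-0,az:-0}]
end [0.4597 0.0184 0.0474] 22
```

Emit:
jog_arm(series=[{"x": 11, "y": 0, "z": -36, "ax": 0, "ay": 0, "az": 0}, {"x": 11, "y": 0, "z": -35, "ax": 0, "ay": 0, "az": 0}, {"x": 12, "y": 0, "z": -36, "ax": 0, "ay": 0, "az": 0}, {"x": 11, "y": 0, "z": -35, "ax": 0, "ay": 0, "az": 0}, {"x": 11, "y": 0, "z": -36, "ax": 0, "ay": 0, "az": 0}, {"x": 11, "y": 0, "z": -35, "ax": 0, "ay": 0, "az": 0}, {"x": -26, "y": 3, "z": -26, "ax": -2, "ay": 0, "az": 2.5}, {"x": -26, "y": 5, "z": -25, "ax": -2.5, "ay": 0, "az": 2}])

```text
clock: 6.75
tcp_pos: [0.4894, 0.1995, 0.3975]
orientation: [-0.214, 0.763, 0.526, 0.308]
force: [0.6, -1.3, -1.5]
finger_gap: 0.636
gripper_force: 29.8
```

Emit:
jog_arm(series=[{"x": -26, "y": 8, "z": -26, "ax": -2, "ay": 0, "az": 2.5}, {"x": -25, "y": 9, "z": -25, "ax": -2.5, "ay": 0, "az": 2}, {"x": -25, "y": 11, "z": -25, "ax": -2, "ay": 0, "az": 2.5}, {"x": -24, "y": 13, "z": -24, "ax": -2.5, "ay": 0, "az": 2}, {"x": -24, "y": 15, "z": -24, "ax": -2, "ay": 0, "az": 2.5}, {"x": -27, "y": 0, "z": 28, "ax": 0, "ay": 0, "az": 0}, {"x": -27, "y": 0, "z": 28, "ax": 0, "ay": 0, "az": 0}, {"x": 0, "y": 0, "z": 0, "ax": 0, "ay": 0, "az": 0}])

```text
clock: 7.55
tcp_pos: [0.457, 0.0191, 0.3177]
orientation: [-0.172, 0.83, 0.414, 0.332]
force: [-0.7, -0.1, -1.6]
finger_gap: 0.637
gripper_force: 29.8
```

Run:
```python
from p import *
import pickle
st();d=cam('wrist');s=cam('side');pickle.dump((d,s),open('d2.pkl','wb'))
cv2.imwrite('pics/w4.png',cv2.resize(d['img'][:,:,::-1],(800,600),interpolation=cv2.INTER_CUBIC))
```

```text
7.55 [0.457  0.0191 0.3177] [-0.43 -0.23  2.34  0.89  1.06 -0.25] [-0.7 -0.1 -1.6] 0.6374507909934186 29.772330892737955
```

View pics/w4.png

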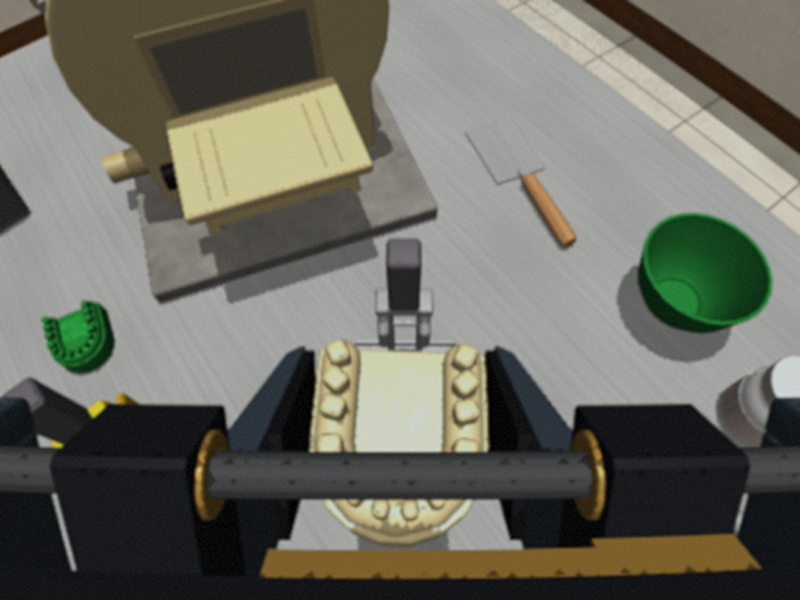

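The wrist view has the handle centred at column 404, its top near row 246. The crosspiece and back lip lie level at rows 302 and 345, so the carrier's yaw matches the tool's.

Run:
```python
from p import *
import pickle
d,s=pickle.load(open('d2.pkl','rb'));k=.64
f=lambda u,v,z:onz(d,u*k,v*k,z).round(4)
print(f(404,247,.246),'cross',f(376,297,.188),f(433,297,.188),f(404,297,.188))
p,R=now();M=R.as_matrix();phi=np.degrees(np.arctan2(M[1,2],M[0,2]));print('phi',phi)
e=f(433,297,.188)-f(376,297,.188);print('carrier phi',np.degrees(np.arctan2(e[1],e[0]))+90)
c=np.array([.521,.101,0]);t=np.radians(53.5);print('rel tcp in carrier frame along/left',(p-c)@[np.cos(t),np.sin(t),0],(p-c)@[-np.sin(t),np.cos(t),0])
```

```text
[0.5231 0.1055 0.246 ] cross [0.5077 0.1159 0.188 ] [0.5376 0.0933 0.188 ] [0.5224 0.1048 0.188 ]
phi 53.70914012599451
carrier phi 52.91608496286753
rel tcp in carrier frame along/left -0.10288923965178406 0.0004944735647407263
```

Run:
```python
from p import *
hh=lambda f:np.array([np.cos(np.radians(f)),np.sin(np.radians(f)),0])
f=53.5;g=np.array([.522,.103,.0175])+.0115*hh(f);RP=pose(f,44);print(g)
w4=g-.11*hh(f)+[0,0,.025]
plan([(w4,RP),(g+[0,0,.025],RP),(g+[0,0,.006],RP)],v=30,w=5)
```

```text
[0.52884046 0.11224435 0.0175    ]
[{x:-19,y:0,z:21,ax:-0,ay:-0,az:-0},{x:-19,y:0,z:20,ax:-0,ay:-0,az:-0},{x:-19,y:0,z:21,ax:-0,ay:-0,az:-0},{x:-19,y:1,z:20,ax:-0,ay:-0,az:-0},{x:-19,y:-0,z:21,ax:-0,ay:-0,az:-0},{x:-19,y:-0,z:21,ax:-0,ay:-0,az:-0},{x:-19,y:0,z:20,ax:-0,ay:-0,az:-0},{x:-19,y:0,z:21,ax:-0,ay:-0,az:-0}]
[{x:-19,y:0,z:20,ax:-0,ay:-0,az:-0.5},{x:-19,y:0,z:21,ax:-0,ay:-0,az:0},{x:20,y:0,z:19,ax:-0,ay:-0,az:0},{x:20,y:0,z:19,ax:-0,ay:-0,az:0},{x:19,y:1,z:19,ax:-0,ay:-0,az:0},{x:20,y:-0,z:20,ax:-0,ay:-0,az:0},{x:-13,y:-0,z:13,ax:-0,ay:-0,az:0}]
end [0.5289 0.1122 0.0238] 15
```

Emit:
jog_arm(series=[{"x": -19, "y": 0, "z": 21, "ax": 0, "ay": 0, "az": 0}, {"x": -19, "y": 0, "z": 20, "ax": 0, "ay": 0, "az": 0}, {"x": -19, "y": 0, "z": 21, "ax": 0, "ay": 0, "az": 0}, {"x": -19, "y": 1, "z": 20, "ax": 0, "ay": 0, "az": 0}, {"x": -19, "y": 0, "z": 21, "ax": 0, "ay": 0, "az": 0}, {"x": -19, "y": 0, "z": 21, "ax": 0, "ay": 0, "az": 0}, {"x": -19, "y": 0, "z": 20, "ax": 0, "ay": 0, "az": 0}, {"x": -19, "y": 0, "z": 21, "ax": 0, "ay": 0, "az": 0}])

```text
clock: 8.45
tcp_pos: [0.4653, 0.022, 0.0993]
orientation: [-0.169, 0.828, 0.416, 0.336]
force: [-0.1, 0.0, -1.5]
finger_gap: 0.64
gripper_force: 29.8
```

Emit:
jog_arm(series=[{"x": -19, "y": 0, "z": 20, "ax": 0, "ay": 0, "az": -0.5}, {"x": -19, "y": 0, "z": 21, "ax": 0, "ay": 0, "az": 0}, {"x": 20, "y": 0, "z": 19, "ax": 0, "ay": 0, "az": 0}, {"x": 20, "y": 0, "z": 19, "ax": 0, "ay": 0, "az": 0}, {"x": 19, "y": 1, "z": 19, "ax": 0, "ay": 0, "az": 0}, {"x": 20, "y": 0, "z": 20, "ax": 0, "ay": 0, "az": 0}, {"x": 0, "y": 0, "z": 0, "ax": 0, "ay": 0, "az": 0}])

```text
clock: 9.15
tcp_pos: [0.5339, 0.114, 0.0444]
orientation: [-0.168, 0.825, 0.421, 0.337]
force: [0.0, 0.3, -0.9]
finger_gap: 0.637
gripper_force: 29.8
```

Run:
```python
from p import *
st();d=cam('wrist');s=cam('side');a=cam('scene')
cv2.imwrite('pics/w5.png',np.hstack([cv2.resize(d['img'][130:384,90:422,::-1],(400,306)),cv2.resize(a['img'][130:225,220:344,::-1],(400,306))]))
hh=lambda f:np.array([np.cos(np.radians(f)),np.sin(np.radians(f)),0])
f=53.5;g=np.array([.522,.103,.0175])+.0115*hh(f);RP=pose(f,44);print(g)
plan([(g+[0,0,.004],RP),(g-[0,0,.001],RP)],v=6,w=5)
```

```text
9.15 [0.5339 0.114  0.0444] [-0.14  0.45  2.31  1.65  0.66 -1.03] [ 0.   0.3 -0.9] 0.6368985915753966 29.773525526979938
[0.52884046 0.11224435 0.0175    ]
[{x:-4,y:-0,z:4,ax:-0,ay:-0,az:0},{x:-4,y:-1,z:3,ax:-0,ay:-0,az:0},{x:-4,y:-0,z:4,ax:-0,ay:-0,az:0.5},{x:-4,y:-1,z:4,ax:-0,ay:-0,az:-0},{x:-3,y:0,z:4,ax:-0,ay:-0,az:-0}]
end [0.5289 0.1127 0.0163] 5
```

View pics/w5.png

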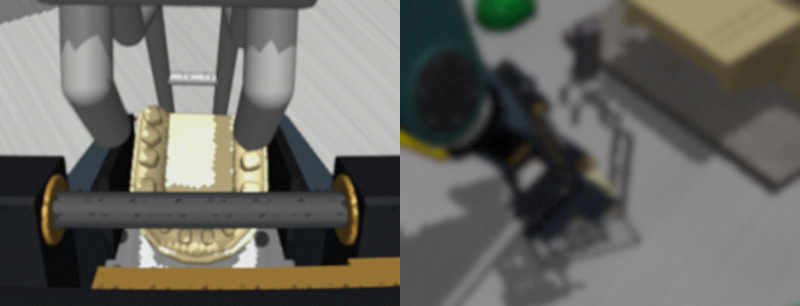

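The wrist view shows the model over the tray behind the hook wires at (95,90) and (265,90), with the rods behind it. The tool is about 3 mm to the right, so I'll correct that and lower gently.

Emit:
jog_arm(series=[{"x": -4, "y": -1, "z": 4, "ax": 0, "ay": 0, "az": 0}, {"x": -4, "y": -1, "z": 3, "ax": 0, "ay": 0, "az": 0}, {"x": -4, "y": -1, "z": 4, "ax": 0, "ay": 0, "az": 0}, {"x": -2, "y": 0, "z": 2, "ax": 0, "ay": 0, "az": 0}, {"x": -1, "y": 0, "z": 1, "ax": 0, "ay": 0, "az": 0}, {"x": -1, "y": 0, "z": 1, "ax": 0, "ay": 0, "az": 0}, {"x": -1, "y": 0, "z": 1, "ax": 0, "ay": 0, "az": 0}, {"x": 0, "y": 0, "z": 0, "ax": 0, "ay": 0, "az": 0}])

```text
clock: 10.1
tcp_pos: [0.5266, 0.1126, 0.0187]
orientation: [-0.168, 0.827, 0.419, 0.335]
force: [0.0, -0.3, -1.0]
finger_gap: 0.635
gripper_force: 29.8
```

Emit:
jog_arm(series=[{"x": -0.7, "y": 0, "z": 0.7, "ax": 0, "ay": 0, "az": 0}, {"x": 0, "y": 0, "z": 0, "ax": 0, "ay": 0, "az": 0}])

```text
clock: 10.3
tcp_pos: [0.5266, 0.1126, 0.0178]
orientation: [-0.168, 0.827, 0.419, 0.335]
force: [0.3, 0.2, -1.6]
finger_gap: 0.635
gripper_force: 29.8
```

Emit:
jog_arm(series=[{"x": -0.5, "y": 0, "z": 0.5, "ax": 0, "ay": 0, "az": 0}, {"x": 0, "y": 0, "z": 0, "ax": 0, "ay": 0, "az": 0}])

```text
clock: 10.5
tcp_pos: [0.5268, 0.1127, 0.0176]
orientation: [-0.168, 0.827, 0.419, 0.335]
force: [-3.8, -3.9, 9.3]
finger_gap: 0.634
gripper_force: 29.8
```

Contact. Releasing, then backing out along the tool axis.

Emit:
jog_arm(series=[{"x": 0, "y": 0, "z": 0, "ax": 0, "ay": 0, "az": 0}, {"x": 0, "y": 0, "z": 0, "ax": 0, "ay": 0, "az": 0}, {"x": 0, "y": 0, "z": 0, "ax": 0, "ay": 0, "az": 0}, {"x": 0, "y": 0, "z": 0, "ax": 0, "ay": 0, "az": 0}, {"x": 0, "y": 0, "z": 0, "ax": 0, "ay": 0, "az": 0}, {"x": 0, "y": 0, "z": 0, "ax": 0, "ay": 0, "az": 0}], grip=1)

```text
clock: 11.1
tcp_pos: [0.5266, 0.1126, 0.0171]
orientation: [-0.168, 0.827, 0.419, 0.335]
force: [-0.7, -0.6, -0.4]
finger_gap: 0.999
gripper_force: 0.0
```

Emit:
jog_arm(series=[{"x": -3, "y": 0, "z": -15, "ax": 0, "ay": 0, "az": 0}, {"x": -5, "y": 0, "z": -25, "ax": 0, "ay": 0, "az": 0}, {"x": -5, "y": 0, "z": -35, "ax": 0, "ay": 0, "az": 0}, {"x": -5, "y": 0, "z": -40, "ax": 0, "ay": 0, "az": 0}, {"x": 0, "y": 0, "z": 0, "ax": 0, "ay": 0, "az": 0}, {"x": 0, "y": 0, "z": 0, "ax": 0, "ay": 0, "az": 0}])

```text
clock: 11.7
tcp_pos: [0.472, 0.0373, 0.0878]
orientation: [-0.167, 0.827, 0.419, 0.336]
force: [1.0, 0.7, -0.1]
finger_gap: 1.001
gripper_force: 0.0
```

Run:
```python
from p import *
import pickle
st();d=cam('wrist');s=cam('side');a=cam('scene');pickle.dump((d,s,a),open('d3.pkl','wb'))
big=lambda i,x,y,w,h:cv2.resize(i['img'][y:y+h,x:x+w,::-1],(400,300),interpolation=cv2.INTER_CUBIC)
cv2.imwrite('pics/w6.png',np.vstack([np.hstack([big(d,0,0,512,384),big(a,230,120,107,80)]),np.hstack([big(s,190,190,96,72),big(s,240,80,128,96)])]))
```

```text
11.7 [0.472  0.0373 0.0878] [-0.36  0.29  2.41  1.37  0.75 -0.94] [ 1.   0.7 -0.1] 1.001426612969706 0.0
```

View pics/w6.png

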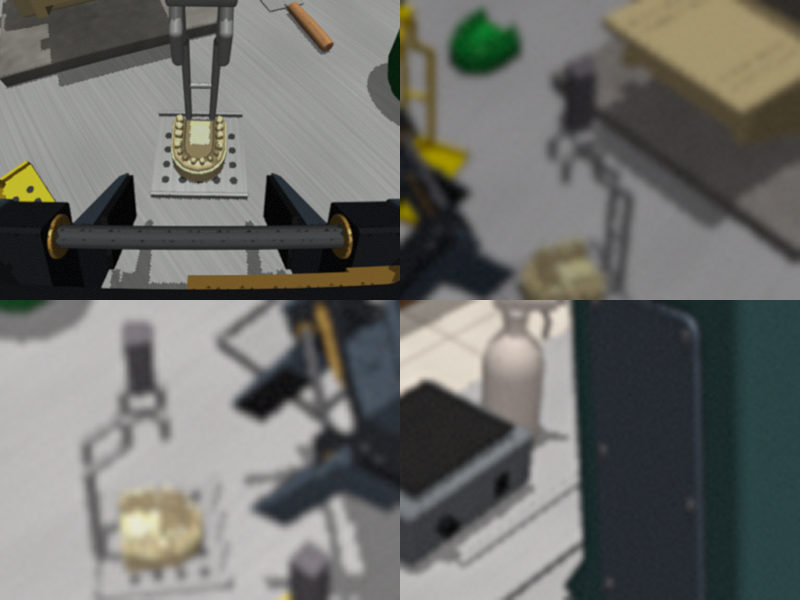

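The model stands flat in the tray's middle, heel to the rods, with the fingers clear. Next I'll move over the handle. The fingers will close along the carrier's x, which centres the hook in its tight direction.

Run:
```python
from p import *
import pickle
d,s,a=pickle.load(open('d3.pkl','rb'))
u=lambda x,y:onz(d,x*1.28,y*1.28,.004).round(4)
t=np.radians(53.5);H=np.array([np.cos(t),np.sin(t),0])
print('htop',tri(a,(230+176/3.738,120+68/3.75),s,(190+138/4.167,190+27/4.167)))
c=np.array([.522,.103,0])
for n,q in [('modelfront',u(200,181)),('lipfront',u(200,195)),('liptop back',onz(d,200*1.28,115*1.28,.01)),('heel',onz(d,200*1.28,121*1.28,.026))]: print(n,(q-c)@H)
# pin: rods bases
p,R=now();R1=pose(143.5,0);print(p)
w=np.array([.47,.035,.36])
e=plan([(w,R),((.522,.103,.36),R1)],v=45,w=8)
```

```text
htop (array([0.5202749 , 0.09857737, 0.24530949]), np.float64(0.0031833236550307823))
modelfront -0.037835208785085915
lipfront -0.05327540349485178
liptop back 0.04249981925972485
heel 0.02323552970218641
[0.47153597 0.03848337 0.08669194]
[{x:27,y:0,z:-28,ax:0,ay:0,az:0},{x:26,y:0,z:-29,ax:0,ay:0,az:0},{x:27,y:1,z:-28,ax:0,ay:0,az:0},{x:27,y:-0,z:-29,ax:0,ay:0,az:0},{x:27,y:-0,z:-28,ax:0,ay:0,az:0},{x:26,y:0,z:-29,ax:0,ay:0,az:0},{x:27,y:0,z:-28,ax:0,ay:0,az:0},{x:5,y:0,z:5,ax:2.5,ay:-2.5,az:-6.5}]
[{x:5,y:1,z:4,ax:3,ay:-3,az:-6.5},{x:5,y:2,z:4,ax:2.5,ay:-2.5,az:-6.5},{x:4,y:2,z:4,ax:2.5,ay:-2.5,az:-6.5},{x:5,y:3,z:3,ax:2.5,ay:-2.5,az:-6.5},{x:5,y:4,z:3,ax:3,ay:-3,az:-6.5},{x:4,y:4,z:3,ax:2.5,ay:-2.5,az:-6.5},{x:4,y:5,z:2,ax:2.5,ay:-2.5,az:-6.5},{x:3,y:6,z:2,ax:3,ay:-3,az:-6.5}]
[{x:2,y:5,z:1,ax:2.5,ay:-2.5,az:-7},{x:2,y:7,z:1,ax:2.5,ay:-2.5,az:-6.5},{x:2,y:6,z:1,ax:2.5,ay:-3,az:-6.5},{x:0,y:7,z:-0,ax:3,ay:-2.5,az:-6.5}]
end [0.5224 0.1031 0.36  ] 20
```

Emit:
jog_arm(series=[{"x": 27, "y": 0, "z": -28, "ax": 0, "ay": 0, "az": 0}, {"x": 26, "y": 0, "z": -29, "ax": 0, "ay": 0, "az": 0}, {"x": 27, "y": 1, "z": -28, "ax": 0, "ay": 0, "az": 0}, {"x": 27, "y": 0, "z": -29, "ax": 0, "ay": 0, "az": 0}, {"x": 27, "y": 0, "z": -28, "ax": 0, "ay": 0, "az": 0}, {"x": 26, "y": 0, "z": -29, "ax": 0, "ay": 0, "az": 0}, {"x": 27, "y": 0, "z": -28, "ax": 0, "ay": 0, "az": 0}, {"x": 5, "y": 0, "z": 5, "ax": 2.5, "ay": -2.5, "az": -6.5}])

```text
clock: 12.65
tcp_pos: [0.4746, 0.0405, 0.3644]
orientation: [-0.156, 0.804, 0.477, 0.318]
force: [0.4, 0.7, -0.7]
finger_gap: 1.001
gripper_force: 0.0
```

Emit:
jog_arm(series=[{"x": 5, "y": 1, "z": 4, "ax": 3, "ay": -3, "az": -6.5}, {"x": 5, "y": 2, "z": 4, "ax": 2.5, "ay": -2.5, "az": -6.5}, {"x": 4, "y": 2, "z": 4, "ax": 2.5, "ay": -2.5, "az": -6.5}, {"x": 5, "y": 3, "z": 3, "ax": 2.5, "ay": -2.5, "az": -6.5}, {"x": 5, "y": 4, "z": 3, "ax": 3, "ay": -3, "az": -6.5}, {"x": 4, "y": 4, "z": 3, "ax": 2.5, "ay": -2.5, "az": -6.5}, {"x": 4, "y": 5, "z": 2, "ax": 2.5, "ay": -2.5, "az": -6.5}, {"x": 3, "y": 6, "z": 2, "ax": 3, "ay": -3, "az": -6.5}])

```text
clock: 13.45
tcp_pos: [0.5062, 0.0833, 0.3593]
orientation: [-0.058, 0.516, 0.847, 0.112]
force: [-0.3, -0.8, 0.4]
finger_gap: 1.0
gripper_force: 0.0
```

Emit:
jog_arm(series=[{"x": 2, "y": 5, "z": 1, "ax": 2.5, "ay": -2.5, "az": -7}, {"x": 2, "y": 7, "z": 1, "ax": 2.5, "ay": -2.5, "az": -6.5}, {"x": 2, "y": 6, "z": 1, "ax": 2.5, "ay": -3, "az": -6.5}, {"x": 0, "y": 7, "z": 0, "ax": 3, "ay": -2.5, "az": -6.5}, {"x": 0, "y": 0, "z": 0, "ax": 0, "ay": 0, "az": 0}])

```text
clock: 13.95
tcp_pos: [0.5224, 0.1049, 0.3596]
orientation: [0.0, 0.309, 0.951, -0.002]
force: [0.1, 1.1, -1.2]
finger_gap: 0.997
gripper_force: 0.0
```

Run:
```python
from p import *
import pickle
st();d=cam('wrist');pickle.dump(d,open('d4.pkl','wb'));i=d['img']
print('expect handle top at',proj(d,(.522,.103,.246)),proj(d,(.522,.103,.189)))
hsv=cv2.cvtColor(i,cv2.COLOR_RGB2HSV);u,v=proj(d,(.522,.103,.246)).astype(int)
for c in range(v-24,v+25,4): print(c,hsv[c,max(u-32,0):u+33:4,2].tolist())
```

```text
13.95 [0.5224 0.1049 0.3596] [ 0.16 -0.04  1.95 -0.    1.23 -0.78] [ 0.1  1.1 -1.2] 0.9971673705410702 0.0
expect handle top at [253.11493007 193.87316538] [253.64829946 177.90740975]
169 [91, 110, 82, 77, 158, 106, 47, 39, 39, 44, 45, 87, 113, 113, 113, 120, 57]
173 [93, 108, 99, 169, 191, 170, 34, 36, 33, 33, 29, 127, 191, 189, 155, 120, 78]
177 [94, 108, 169, 190, 190, 118, 31, 36, 32, 34, 33, 75, 113, 127, 85, 83, 86]
181 [111, 158, 165, 166, 149, 59, 46, 44, 43, 41, 40, 63, 109, 137, 157, 164, 170]
185 [101, 167, 165, 166, 146, 73, 72, 70, 70, 71, 67, 130, 137, 167, 165, 172, 173]
189 [166, 167, 165, 165, 164, 109, 70, 72, 69, 71, 63, 135, 166, 171, 170, 171, 169]
193 [166, 168, 165, 166, 166, 109, 68, 68, 66, 71, 61, 154, 173, 171, 167, 167, 171]
197 [166, 162, 165, 164, 165, 112, 66, 68, 64, 68, 63, 166, 171, 166, 169, 170, 169]
201 [162, 164, 165, 165, 164, 151, 69, 64, 62, 62, 66, 171, 167, 168, 171, 169, 169]
205 [165, 168, 161, 162, 167, 164, 164, 166, 171, 171, 169, 167, 169, 169, 168, 168, 166]
209 [163, 161, 166, 169, 162, 162, 170, 167, 170, 168, 168, 170, 166, 170, 165, 165, 169]
213 [164, 167, 165, 163, 162, 164, 167, 169, 166, 166, 165, 169, 169, 166, 168, 169, 166]
217 [164, 164, 161, 166, 165, 170, 164, 167, 164, 166, 171, 168, 165, 166, 170, 165, 169]
```

The handle's top face is at (252,193) against an expected (253,194), so the estimate holds. Descending and gripping.

Emit:
jog_arm(series=[{"x": -1, "y": -2, "z": 40, "ax": 0, "ay": 0, "az": 0}, {"x": 0, "y": 0, "z": 40, "ax": 0, "ay": 0, "az": 0}, {"x": 0, "y": 0, "z": 30, "ax": 0, "ay": 0, "az": 0}, {"x": 0, "y": 0, "z": 30, "ax": 0, "ay": 0, "az": 0}, {"x": 0, "y": 0, "z": 14, "ax": 0, "ay": 0, "az": 0}, {"x": 0, "y": 0, "z": 6, "ax": 0, "ay": 0, "az": 0}, {"x": 0, "y": 0, "z": 0, "ax": 0, "ay": 0, "az": 0}])

```text
clock: 14.7
tcp_pos: [0.522, 0.0997, 0.2006]
orientation: [0.001, 0.313, 0.95, -0.001]
force: [-0.5, 0.2, 1.2]
finger_gap: 1.0
gripper_force: 0.0
```

Emit:
jog_arm(series=[{"x": 0, "y": 0, "z": 0, "ax": 0, "ay": 0, "az": 0}, {"x": 0, "y": 0, "z": 0, "ax": 0, "ay": 0, "az": 0}, {"x": 0, "y": 0, "z": 0, "ax": 0, "ay": 0, "az": 0}, {"x": 0, "y": 0, "z": 0, "ax": 0, "ay": 0, "az": 0}, {"x": 0, "y": 0, "z": 0, "ax": 0, "ay": 0, "az": 0}, {"x": 0, "y": 0, "z": 0, "ax": 0, "ay": 0, "az": 0}, {"x": 0, "y": 0, "z": 0, "ax": 0, "ay": 0, "az": 0}, {"x": 0, "y": 0, "z": 0, "ax": 0, "ay": 0, "az": 0}], grip=0)

```text
clock: 15.5
tcp_pos: [0.522, 0.0998, 0.2006]
orientation: [0.001, 0.312, 0.95, -0.001]
force: [-0.2, -0.5, 0.4]
finger_gap: 0.33
gripper_force: 0.0
```

Emit:
jog_arm(series=[{"x": 0, "y": 0, "z": 0, "ax": 0, "ay": 0, "az": 0}, {"x": 0, "y": 0, "z": 0, "ax": 0, "ay": 0, "az": 0}, {"x": 0, "y": 0, "z": -5, "ax": 0, "ay": 0, "az": 0}, {"x": 0, "y": 0, "z": -10, "ax": 0, "ay": 0, "az": 0}, {"x": 0, "y": 0, "z": -15, "ax": 0, "ay": 0, "az": 0}, {"x": 0, "y": 0, "z": 0, "ax": 0, "ay": 0, "az": 0}, {"x": 0, "y": 0, "z": 0, "ax": 0, "ay": 0, "az": 0}])

```text
clock: 16.2
tcp_pos: [0.5222, 0.0999, 0.2313]
orientation: [0.002, 0.312, 0.95, -0.001]
force: [0.5, -0.1, -4.1]
finger_gap: 0.222
gripper_force: 30.0
```

The carrier is gripped and lifted (4.1 N). Now I'll measure the rail axis, end and band by sampling the z = 0.205 plane in the first pictures.

```bash
cat > r.py <<'E'
from h import *
import pickle
D=pickle.load(open('d0.pkl','rb'))
def val(d,x,y,z=.205):
    u,v=proj(d,(x,y,z)); return float(cv2.getRectSubPix(cv2.cvtColor(d['img'],cv2.COLOR_RGB2GRAY),(1,1),(float(u),float(v)))[0,0])
for n in('scene','side'):
    d=D[n];print(n)
    xs=np.arange(.556,.604,.002)
    for y0 in(-.14,-.20,-.26,-.40):
        print(y0,[round(np.mean([val(d,x,y0+t) for t in np.arange(-.02,.021,.004)])) for x in xs])
    print('along y (x .579)');
    print('end',[(round(val(d,.579,y))) for y in np.arange(-.13,-.07,.002)])
    print('band',[(round(val(d,.579,y))) for y in np.arange(-.38,-.30,.002)])
E
python3 r.py
```

```text
scene
-0.14 [133, 133, 133, 133, 133, 130, 125, 120, 117, 115, 111, 105, 102, 105, 115, 125, 130, 132, 132, 130, 129, 128, 127, 126]
-0.2 [132, 132, 133, 133, 133, 132, 128, 122, 118, 116, 114, 109, 103, 102, 109, 120, 128, 131, 133, 132, 132, 130, 127, 121]
-0.26 [133, 133, 133, 133, 134, 133, 131, 126, 121, 118, 117, 113, 107, 102, 105, 116, 127, 133, 135, 135, 134, 132, 124, 112]
-0.4 [133, 128, 127, 127, 129, 128, 127, 128, 128, 123, 118, 118, 118, 112, 103, 99, 106, 120, 129, 132, 133, 133, 132, 129]
along y (x .579)
end [102, 103, 102, 103, 100, 102, 102, 103, 101, 101, 100, 98, 96, 97, 100, 106, 110, 114, 116, 114, 111, 106, 99, 94, 98, 103, 109, 114, 114, 114]
band [119, 117, 117, 117, 116, 117, 118, 117, 117, 118, 116, 116, 115, 109, 97, 76, 51, 32, 22, 22, 21, 34, 54, 81, 100, 111, 115, 115, 115, 116, 114, 115, 115, 114, 114, 114, 115, 113, 114, 114, 114]
side
-0.14 [159, 160, 160, 159, 154, 146, 137, 128, 124, 128, 136, 145, 151, 154, 155, 156, 157, 157, 154, 148, 138, 125, 114, 105]
-0.2 [158, 158, 158, 157, 155, 149, 141, 132, 125, 125, 131, 140, 147, 151, 153, 154, 154, 155, 154, 151, 144, 133, 121, 111]
-0.26 [153, 153, 153, 153, 152, 149, 142, 133, 125, 122, 126, 134, 143, 149, 152, 153, 153, 154, 154, 155, 156, 156, 155, 153]
-0.4 [79, 78, 76, 73, 72, 71, 71, 71, 75, 83, 95, 110, 124, 135, 140, 139, 131, 116, 100, 84, 71, 64, 60, 60]
along y (x .579)
end [149, 150, 150, 149, 150, 150, 149, 150, 151, 151, 150, 150, 145, 136, 130, 126, 126, 133, 144, 149, 152, 155, 156, 157, 158, 160, 159, 158, 157, 157]
band [118, 120, 120, 119, 121, 123, 124, 125, 123, 118, 115, 103, 89, 72, 63, 56, 51, 58, 67, 81, 98, 111, 120, 128, 132, 133, 135, 134, 133, 132, 132, 133, 132, 132, 133, 134, 134, 134, 134, 134, 133]
```

Run:
```python
from p import *
R1=pose(91.2,0);p,R=now()
q,Rq=plan([(p+[0,0,.03],R),((.574,-.02,.262),R1)],v=12,w=4)
```

```text
[{x:-0,y:-0,z:-10,ax:0,ay:0,az:0},{x:-0,y:-0,z:-10,ax:0,ay:0,az:0},{x:-0,y:-0,z:-10,ax:0,ay:0,az:0},{x:-8,y:-5,z:-0,ax:0,ay:0,az:3.5},{x:-8,y:-4,z:-0,ax:0,ay:0,az:4},{x:-9,y:-3,z:-0,ax:0,ay:0,az:3.5},{x:-9,y:-4,z:-0,ax:0,ay:0,az:4},{x:-9,y:-2,z:-0,ax:0,ay:0,az:3.5}]
[{x:-9,y:-2,z:-0,ax:0,ay:0,az:4},{x:-9,y:-1,z:-0,ax:0,ay:0,az:3.5},{x:-10,y:-1,z:-0,ax:0,ay:0,az:4},{x:-9,y:0,z:-0,ax:0,ay:0,az:3.5},{x:-9,y:1,z:-0,ax:0,ay:0,az:4},{x:-10,y:1,z:-0,ax:0,ay:0,az:3.5},{x:-9,y:2,z:-0,ax:0,ay:0,az:4},{x:-9,y:2,z:-0,ax:0,ay:0,az:3.5}]
[{x:-9,y:3,z:-0,ax:0,ay:0,az:4}]
end [ 0.5743 -0.0203  0.2618] 17
```

Emit:
jog_arm(series=[{"x": 0, "y": 0, "z": -10, "ax": 0, "ay": 0, "az": 0}, {"x": 0, "y": 0, "z": -10, "ax": 0, "ay": 0, "az": 0}, {"x": 0, "y": 0, "z": -10, "ax": 0, "ay": 0, "az": 0}, {"x": -8, "y": -5, "z": 0, "ax": 0, "ay": 0, "az": 3.5}, {"x": -8, "y": -4, "z": 0, "ax": 0, "ay": 0, "az": 4}, {"x": -9, "y": -3, "z": 0, "ax": 0, "ay": 0, "az": 3.5}, {"x": -9, "y": -4, "z": 0, "ax": 0, "ay": 0, "az": 4}, {"x": -9, "y": -2, "z": 0, "ax": 0, "ay": 0, "az": 3.5}])

```text
clock: 17.0
tcp_pos: [0.5408, 0.0566, 0.2615]
orientation: [0.001, 0.462, 0.887, -0.001]
force: [0.0, -0.4, -4.8]
finger_gap: 0.216
gripper_force: 30.0
```

Emit:
jog_arm(series=[{"x": -9, "y": -2, "z": 0, "ax": 0, "ay": 0, "az": 4}, {"x": -9, "y": -1, "z": 0, "ax": 0, "ay": 0, "az": 3.5}, {"x": -10, "y": -1, "z": 0, "ax": 0, "ay": 0, "az": 4}, {"x": -9, "y": 0, "z": 0, "ax": 0, "ay": 0, "az": 3.5}, {"x": -9, "y": 1, "z": 0, "ax": 0, "ay": 0, "az": 4}, {"x": -10, "y": 1, "z": 0, "ax": 0, "ay": 0, "az": 3.5}, {"x": -9, "y": 2, "z": 0, "ax": 0, "ay": 0, "az": 4}, {"x": -9, "y": 2, "z": 0, "ax": 0, "ay": 0, "az": 3.5}])

```text
clock: 17.8
tcp_pos: [0.5706, -0.0121, 0.2618]
orientation: [0.002, 0.676, 0.737, -0.001]
force: [-0.5, -0.4, -4.1]
finger_gap: 0.216
gripper_force: 30.0
```

Emit:
jog_arm(series=[{"x": -9, "y": 3, "z": 0, "ax": 0, "ay": 0, "az": 4}, {"x": 0, "y": 0, "z": 0, "ax": 0, "ay": 0, "az": 0}, {"x": 0, "y": 0, "z": 0, "ax": 0, "ay": 0, "az": 0}, {"x": 0, "y": 0, "z": 0, "ax": 0, "ay": 0, "az": 0}])

```text
clock: 18.2
tcp_pos: [0.5739, -0.02, 0.2613]
orientation: [0.002, 0.7, 0.714, -0.001]
force: [1.2, -0.0, -5.1]
finger_gap: 0.218
gripper_force: 30.0
```

Run:
```python
from p import *
import pickle
st();p,R=now();M=R.as_matrix();print(np.degrees(np.arctan2(M[1,0],M[0,0])),M[:,2].round(3))
P=[cam(n) for n in('wrist','side','scene')];pickle.dump(P,open('d5.pkl','wb'))
for n,d in zip('w si sc'.split(),P):
    print(n,'rail end',proj(d,(.575,-.1,.205)),'rail -.16',proj(d,(.5765,-.16,.205)),'hook',proj(d,p-[0,0,.033]),'handle top',proj(d,p+[0,0,.046]))
```

```text
18.2 [ 0.5739 -0.02    0.2613] [-0.07  0.13  1.96 -0.    1.05 -0.09] [ 1.2 -0.  -5.1] 0.21809204314518227 29.998720586299896
91.2008362343048 [ 0.001 -0.003 -1.   ]
w rail end [254.79592445 312.31957865] rail -.16 [255.16901897 371.85384883] hook [255.55861475 229.24438387] handle top [255.95941098 301.1024961 ]
si rail end [259.40255175 163.71597827] rail -.16 [271.94617833 154.73913721] hook [241.33504904 170.83154689] handle top [240.80172745 151.21529012]
sc rail end [256.26911502 199.03250998] rail -.16 [243.8186546  214.14378557] hook [272.34948336 174.06485002] handle top [273.87641447 150.6852987 ]
```

Run:
```python
from h import *
import pickle
w,s,a=pickle.load(open('d5.pkl','rb'))
c=lambda d,x,y,wd,h,o:cv2.resize(d['img'][y:y+h,x:x+wd,::-1],o,interpolation=cv2.INTER_CUBIC)
cv2.imwrite('pics/w7.png',np.vstack([np.hstack([c(s,210,120,80,60,(400,300)),c(a,230,140,80,60,(400,300))]),np.hstack([c(w,0,0,512,384,(400,300)),c(a,210,170,80,60,(400,300))])]))
```

```text
(no output)
```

View pics/w7.png

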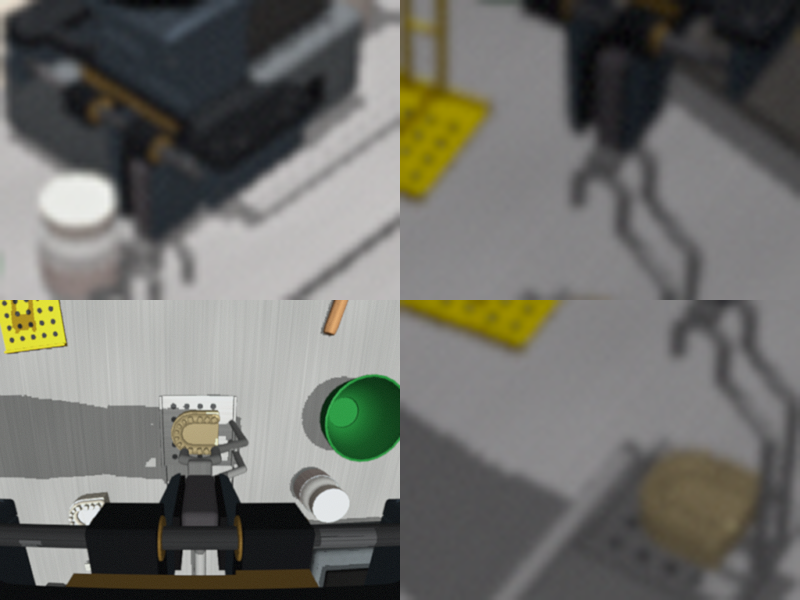

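The carrier hangs plumb from the fingers with the model in it. In the wrist view the rail shows just below the finger bar near column 203 (composite scale). The scene crop has the rail tip at (230,155), i.e. pixel (256,201) against a predicted (256,199).

Run:
```python
from h import *
import pickle
w,s,a=pickle.load(open('d5.pkl','rb'));g=cv2.cvtColor(w['img'],cv2.COLOR_RGB2GRAY)
print('cols 236..284')
for r in list(range(312,318,3))+list(range(318,372,4)): print(r,g[r,236:285:2].tolist())
for x in (.567,.573,.579,.585): print(x,proj(w,(x,-.11,.205)),proj(w,(x,-.13,.211)))
```

```text
cols 236..284
312 [54, 53, 53, 54, 55, 52, 55, 54, 52, 53, 54, 54, 53, 52, 54, 50, 50, 50, 53, 52, 53, 54, 53, 53, 55]
315 [50, 50, 50, 50, 50, 50, 50, 49, 50, 53, 51, 51, 48, 52, 50, 49, 49, 52, 51, 49, 50, 49, 52, 49, 51]
318 [53, 57, 54, 54, 49, 48, 48, 49, 49, 49, 50, 49, 50, 45, 52, 54, 54, 50, 53, 53, 56, 44, 46, 44, 46]
322 [194, 188, 189, 191, 147, 115, 102, 98, 112, 119, 118, 117, 108, 119, 180, 194, 193, 185, 188, 189, 186, 87, 5, 22, 23]
326 [193, 184, 190, 190, 145, 116, 109, 144, 167, 168, 173, 169, 166, 136, 181, 191, 191, 183, 188, 186, 185, 101, 13, 22, 22]
330 [194, 188, 187, 189, 149, 115, 110, 139, 173, 185, 189, 184, 172, 138, 179, 193, 192, 181, 188, 184, 184, 146, 22, 21, 22]
334 [191, 185, 189, 191, 147, 115, 109, 142, 170, 185, 188, 185, 167, 132, 181, 189, 190, 182, 188, 184, 186, 156, 32, 19, 22]
338 [191, 187, 190, 193, 161, 118, 104, 137, 172, 185, 191, 186, 169, 134, 180, 191, 189, 184, 186, 183, 185, 164, 50, 15, 24]
342 [191, 189, 190, 193, 182, 120, 98, 137, 172, 186, 191, 184, 167, 132, 180, 190, 188, 183, 186, 185, 182, 184, 81, 19, 22]
346 [192, 186
[... 318 characters left out ...]
 52, 51, 50, 51, 50, 53, 52, 50]
358 [56, 53, 54, 56, 53, 53, 55, 54, 52, 53, 54, 54, 55, 51, 53, 54, 52, 54, 55, 54, 56, 55, 53, 57, 49]
362 [53, 55, 51, 56, 54, 53, 55, 52, 56, 56, 54, 54, 55, 55, 55, 56, 53, 53, 56, 54, 54, 49, 53, 51, 53]
366 [54, 53, 53, 51, 52, 53, 56, 52, 53, 55, 54, 54, 55, 56, 54, 53, 56, 55, 51, 54, 52, 55, 54, 57, 55]
370 [28, 29, 31, 31, 32, 29, 33, 35, 32, 33, 31, 32, 31, 34, 31, 34, 31, 30, 31, 31, 31, 29, 29, 30, 31]
0.567 [244.44037594 322.75769146] [243.99874426 348.33515201]
0.573 [252.02003457 322.88523671] [251.5386829  348.45893779]
0.579 [259.59744905 323.00379223] [259.0764528  348.57188524]
0.585 [267.17100626 323.11334178] [266.61044428 348.67398111]
```

The rail centre is at column 256, so x ≈ 0.576 at y = −0.12, with a yaw of about 1.2°. The tool is on that line to within 0.5 mm. Lowering to 8 mm above hung height and sliding over the open end.

Emit:
jog_arm(series=[{"x": 0, "y": 0.5, "z": 6, "ax": 0, "ay": 0, "az": 0}, {"x": 0, "y": 0, "z": 7, "ax": 0, "ay": 0, "az": 0}, {"x": -10, "y": 0, "z": 0, "ax": 0, "ay": 0, "az": 0}, {"x": -12, "y": 0, "z": 0, "ax": 0, "ay": 0, "az": 0}, {"x": -12, "y": 0, "z": 0, "ax": 0, "ay": 0, "az": 0}, {"x": -12, "y": 0, "z": 0, "ax": 0, "ay": 0, "az": 0}, {"x": 0, "y": 0, "z": 0, "ax": 0, "ay": 0, "az": 0}, {"x": 0, "y": 0, "z": 0, "ax": 0, "ay": 0, "az": 0}])

```text
clock: 19.15
tcp_pos: [0.5754, -0.0669, 0.2483]
orientation: [0.002, 0.701, 0.714, -0.001]
force: [-0.3, 0.2, -5.2]
finger_gap: 0.219
gripper_force: 30.0
```

Run:
```python
from p import *
import pickle
st();w=cam('wrist');g=cv2.cvtColor(w['img'],cv2.COLOR_RGB2GRAY);p,_=now()
print('cols 236..284')
for r in (322,328,334,340,346,350): print(r,g[r,236:285:2].tolist())
for r in range(200,260,8): print(r,g[r,216:300:3].tolist())
for y in(-.15,-.17):
  for x in (.570,.580): print(x,y,proj(w,(x,y,.208)))
print('hook,crosspiece',proj(w,p-[0,0,.033]),proj(w,p+[0,.009,-.013]))
```

```text
19.15 [ 0.5754 -0.0669  0.2483] [-0.15  0.15  1.96 -0.    1.03 -0.17] [-0.3  0.2 -5.2] 0.2190173620660173 29.999366998672485
cols 236..284
322 [195, 192, 198, 196, 150, 112, 92, 106, 115, 120, 122, 115, 107, 88, 160, 198, 196, 191, 188, 192, 190, 91, 8, 23, 23]
328 [195, 190, 196, 196, 150, 115, 87, 104, 115, 118, 120, 114, 109, 92, 177, 197, 194, 188, 190, 191, 189, 118, 17, 21, 23]
334 [193, 190, 195, 197, 151, 117, 98, 105, 114, 120, 120, 114, 108, 96, 177, 192, 191, 185, 187, 188, 190, 155, 34, 21, 24]
340 [193, 188, 195, 197, 151, 117, 122, 157, 179, 190, 196, 187, 170, 139, 179, 192, 192, 184, 187, 187, 189, 178, 70, 19, 24]
346 [192, 189, 195, 196, 152, 115, 117, 154, 181, 189, 192, 183, 172, 138, 178, 191, 186, 184, 186, 188, 187, 187, 160, 148, 150]
350 [191, 189, 196, 196, 153, 117, 114, 155, 183, 191, 194, 188, 171, 139, 181, 189, 188, 187, 189, 189, 187, 189, 190, 186, 187]
200 [125, 118, 45, 47, 90, 94, 93, 89, 78, 82, 95, 106, 80, 48, 64, 111, 99, 86, 75, 82, 89, 93, 107, 210, 209, 212, 126, 113]
208 [121, 122, 126, 123, 120, 100, 99, 104, 89, 113, 109, 110, 109, 110, 1
[... 324 characters left out ...]
 159, 157]
232 [94, 29, 28, 30, 27, 10, 7, 37, 41, 39, 38, 37, 39, 38, 37, 43, 40, 37, 37, 40, 11, 12, 18, 31, 31, 29, 89, 178]
240 [31, 26, 31, 31, 18, 2, 9, 31, 38, 37, 35, 37, 39, 36, 37, 36, 38, 39, 35, 37, 8, 13, 12, 29, 30, 27, 31, 29]
248 [27, 28, 31, 24, 13, 6, 11, 38, 40, 39, 37, 38, 36, 38, 38, 41, 37, 41, 40, 37, 19, 12, 9, 21, 30, 28, 31, 33]
256 [27, 25, 28, 17, 10, 10, 19, 36, 38, 41, 40, 37, 39, 42, 41, 41, 39, 38, 41, 38, 33, 11, 13, 8, 28, 30, 30, 34]
0.57 -0.15 [246.18823562 328.8387061 ]
0.58 -0.15 [259.67496764 329.02171702]
0.57 -0.17 [245.97454648 350.36532231]
0.58 -0.17 [259.09893124 350.53796214]
hook,crosspiece [255.45831962 228.64944121] [255.80143273 227.52276653]
```

Tool x is 0.5754 against 0.575 for the rail line, so I'm continuing in.

Emit:
jog_arm(series=[{"x": -8, "y": 0, "z": 0, "ax": 0, "ay": 0, "az": 0}, {"x": -8, "y": 0, "z": 0, "ax": 0, "ay": 0, "az": 0}, {"x": -8, "y": 0, "z": 0, "ax": 0, "ay": 0, "az": 0}, {"x": -8, "y": 0, "z": 0, "ax": 0, "ay": 0, "az": 0}, {"x": 0, "y": 0, "z": 0, "ax": 0, "ay": 0, "az": 0}])

```text
clock: 19.7
tcp_pos: [0.5761, -0.0995, 0.2483]
orientation: [0.002, 0.701, 0.714, -0.001]
force: [-1.0, 0.4, -4.3]
finger_gap: 0.22
gripper_force: 30.0
```

Emit:
jog_arm(series=[{"x": -8, "y": 0, "z": 0, "ax": 0, "ay": 0, "az": 0}, {"x": -10, "y": 0, "z": 0, "ax": 0, "ay": 0, "az": 0}, {"x": -10, "y": 0, "z": 0, "ax": 0, "ay": 0, "az": 0}, {"x": -10, "y": 0, "z": 0, "ax": 0, "ay": 0, "az": 0}, {"x": -8, "y": 0, "z": 0, "ax": 0, "ay": 0, "az": 0}, {"x": 0, "y": 0, "z": 0, "ax": 0, "ay": 0, "az": 0}, {"x": 0, "y": 0, "z": 0, "ax": 0, "ay": 0, "az": 0}])

```text
clock: 20.4
tcp_pos: [0.5768, -0.1445, 0.2484]
orientation: [0.001, 0.7, 0.714, -0.001]
force: [-0.8, -0.1, -4.8]
finger_gap: 0.218
gripper_force: 30.0
```

No contact so far. Lowering onto the rail.

Emit:
jog_arm(series=[{"x": 0, "y": 0, "z": 2, "ax": 0, "ay": 0, "az": 0}, {"x": 0, "y": 0, "z": 2, "ax": 0, "ay": 0, "az": 0}, {"x": 0, "y": 0, "z": 2, "ax": 0, "ay": 0, "az": 0}, {"x": 0, "y": 0, "z": 0, "ax": 0, "ay": 0, "az": 0}])

```text
clock: 20.8
tcp_pos: [0.5767, -0.1442, 0.2421]
orientation: [0.001, 0.7, 0.714, -0.001]
force: [0.6, 0.3, -3.7]
finger_gap: 0.222
gripper_force: 30.0
```

Emit:
jog_arm(series=[{"x": 0, "y": 0, "z": 1, "ax": 0, "ay": 0, "az": 0}, {"x": 0, "y": 0, "z": 0, "ax": 0, "ay": 0, "az": 0}])

```text
clock: 21.0
tcp_pos: [0.5769, -0.1444, 0.2414]
orientation: [0.002, 0.7, 0.714, -0.001]
force: [0.5, -0.2, -4.1]
finger_gap: 0.218
gripper_force: 30.0
```

Emit:
jog_arm(series=[{"x": 0, "y": 0, "z": 1, "ax": 0, "ay": 0, "az": 0}, {"x": 0, "y": 0, "z": 0, "ax": 0, "ay": 0, "az": 0}])

```text
clock: 21.2
tcp_pos: [0.5769, -0.1444, 0.2404]
orientation: [0.002, 0.7, 0.714, -0.001]
force: [0.8, 0.5, -4.1]
finger_gap: 0.219
gripper_force: 30.0
```

Emit:
jog_arm(series=[{"x": 0, "y": 0, "z": 0.8, "ax": 0, "ay": 0, "az": 0}, {"x": 0, "y": 0, "z": 0, "ax": 0, "ay": 0, "az": 0}])

```text
clock: 21.4
tcp_pos: [0.577, -0.1445, 0.2399]
orientation: [0.002, 0.7, 0.714, -0.001]
force: [0.1, 0.0, -0.9]
finger_gap: 0.219
gripper_force: 30.0
```

Emit:
jog_arm(series=[{"x": 0, "y": 0, "z": 0.5, "ax": 0, "ay": 0, "az": 0}, {"x": 0, "y": 0, "z": 0, "ax": 0, "ay": 0, "az": 0}])

```text
clock: 21.6
tcp_pos: [0.5771, -0.1445, 0.2397]
orientation: [0.002, 0.7, 0.714, -0.001]
force: [-1.8, 0.8, 4.2]
finger_gap: 0.215
gripper_force: 30.0
```

It's seated: the load is on the rail. Easing off 0.4 mm, then sliding along.

Emit:
jog_arm(series=[{"x": 0, "y": 0, "z": -0.4, "ax": 0, "ay": 0, "az": 0}, {"x": 0, "y": 0, "z": 0, "ax": 0, "ay": 0, "az": 0}, {"x": 0, "y": 0, "z": 0, "ax": 0, "ay": 0, "az": 0}, {"x": 0, "y": 0, "z": 0, "ax": 0, "ay": 0, "az": 0}])

```text
clock: 22.0
tcp_pos: [0.5771, -0.1445, 0.2397]
orientation: [0.002, 0.7, 0.714, -0.001]
force: [-1.1, 0.7, 2.3]
finger_gap: 0.221
gripper_force: 30.0
```

Emit:
jog_arm(series=[{"x": -5, "y": 0, "z": 0, "ax": 0, "ay": 0, "az": 0}, {"x": -10, "y": 0, "z": 0, "ax": 0, "ay": 0, "az": 0}, {"x": -10, "y": 0, "z": 0, "ax": 0, "ay": 0, "az": 0}, {"x": -10, "y": 0, "z": 0, "ax": 0, "ay": 0, "az": 0}, {"x": -10, "y": 0, "z": 0, "ax": 0, "ay": 0, "az": 0}, {"x": -5, "y": 0, "z": 0, "ax": 0, "ay": 0, "az": 0}, {"x": 0, "y": 0, "z": 0, "ax": 0, "ay": 0, "az": 0}])

```text
clock: 22.7
tcp_pos: [0.5779, -0.1952, 0.2397]
orientation: [0.002, 0.7, 0.714, -0.001]
force: [0.6, -4.1, -0.1]
finger_gap: 0.219
gripper_force: 30.0
```

Emit:
jog_arm(series=[{"x": -5, "y": 0, "z": 0, "ax": 0, "ay": 0, "az": 0}, {"x": -10, "y": 0, "z": 0, "ax": 0, "ay": 0, "az": 0}, {"x": -10, "y": 0, "z": 0, "ax": 0, "ay": 0, "az": 0}, {"x": -10, "y": 0, "z": 0, "ax": 0, "ay": 0, "az": 0}, {"x": -10, "y": 0, "z": 0, "ax": 0, "ay": 0, "az": 0}, {"x": -10, "y": 0, "z": 0, "ax": 0, "ay": 0, "az": 0}, {"x": -5, "y": 0, "z": 0, "ax": 0, "ay": 0, "az": 0}, {"x": 0, "y": 0, "z": 0, "ax": 0, "ay": 0, "az": 0}])

```text
clock: 23.5
tcp_pos: [0.579, -0.2554, 0.2399]
orientation: [0.002, 0.7, 0.714, -0.001]
force: [1.3, -1.1, -2.8]
finger_gap: 0.22
gripper_force: 30.0
```

Emit:
jog_arm(series=[{"x": -5, "y": 0, "z": 0, "ax": 0, "ay": 0, "az": 0}, {"x": -10, "y": 0, "z": 0, "ax": 0, "ay": 0, "az": 0}, {"x": -10, "y": 0, "z": 0, "ax": 0, "ay": 0, "az": 0}, {"x": -5, "y": 0, "z": 0, "ax": 0, "ay": 0, "az": 0}, {"x": 0, "y": 0, "z": 0, "ax": 0, "ay": 0, "az": 0}])

```text
clock: 24.0
tcp_pos: [0.5796, -0.2854, 0.24]
orientation: [0.002, 0.701, 0.714, -0.001]
force: [1.1, -0.7, -2.9]
finger_gap: 0.217
gripper_force: 30.0
```

Run:
```python
from p import *
import pickle
st();P=[cam(n) for n in('wrist','side','scene')];pickle.dump(P,open('d6.pkl','wb'));w,s,a=P
for n,d in zip('w s a'.split(),P):
    g=cv2.cvtColor(d['img'],cv2.COLOR_RGB2GRAY)
    ys=np.arange(-.40,-.30,.003);L=[]
    for y in ys:
        u,v=proj(d,(.5767-.021*(y+.15),y,.207));L.append(int(cv2.getRectSubPix(g,(1,1),(float(u),float(v)))[0,0]) if 0<=v<384 else -1)
    print(n,L)
```

```text
24.0 [ 0.5796 -0.2854  0.24  ] [-0.49  0.27  1.83 -0.    1.04 -0.51] [ 1.1 -0.7 -2.9] 0.2171236055417838 29.999434053897858
w [46, 58, 59, 60, 60, 61, 196, 202, 203, 202, 170, 130, 201, 154, 129, 50, 53, 56, 56, 58, 53, 48, 41, 29, 78, 80, 80, 74, 57, 42, 42, 41, 42, 41]
s [38, 36, 37, 39, 39, 39, 38, 37, 37, 38, 38, 38, 38, 38, 38, 37, 36, 36, 36, 35, 33, 37, 42, 54, 68, 86, 103, 109, 114, 111, 108, 105, 103, 102]
a [132, 131, 130, 131, 132, 131, 132, 131, 130, 130, 128, 124, 121, 123, 119, 108, 82, 45, 19, 15, 20, 40, 67, 82, 84, 85, 85, 85, 85, 85, 85, 84, 85, 84]
```

The scene view puts the band centre at y ≈ −0.343 and the side view gave −0.348. The hook sits about 2 mm to +y of the TCP, so the target TCP is y ≈ −0.347.

Emit:
jog_arm(series=[{"x": -5, "y": 0, "z": 0.2, "ax": 0, "ay": 0, "az": 0}, {"x": -10, "y": 0, "z": 0, "ax": 0, "ay": 0, "az": 0}, {"x": -10, "y": 0, "z": 0, "ax": 0, "ay": 0, "az": 0}, {"x": -10, "y": 0, "z": 0, "ax": 0, "ay": 0, "az": 0}, {"x": -10, "y": 0, "z": 0, "ax": 0, "ay": 0, "az": 0}, {"x": -10, "y": 0, "z": 0, "ax": 0, "ay": 0, "az": 0}, {"x": -6, "y": 0, "z": 0, "ax": 0, "ay": 0, "az": 0}, {"x": 0, "y": 0, "z": 0, "ax": 0, "ay": 0, "az": 0}])

```text
clock: 24.95
tcp_pos: [0.5808, -0.3464, 0.2401]
orientation: [0.002, 0.701, 0.714, -0.001]
force: [1.2, -0.2, -4.0]
finger_gap: 0.221
gripper_force: 30.0
```

Run:
```python
from p import *
import pickle
st();P=[cam(n) for n in('wrist','side','scene')];pickle.dump(P,open('d7.pkl','wb'));a=P[2]
g=cv2.cvtColor(a['img'],cv2.COLOR_RGB2GRAY);p,_=now()
for dz in(0,.004,.01):
    print(dz,[int(cv2.getRectSubPix(g,(1,1),tuple(map(float,proj(a,(.5767-.021*(y+.15),y,.205+dz)))))[0,0]) for y in np.arange(-.39,-.30,.003)])
b=cv2.cvtColor(P[1]['img'],cv2.COLOR_RGB2GRAY)
# crop around hook, band
u,v=proj(a,p-[0,0,.035]).astype(int);print(u,v)
for r in range(v-14,v+15,2): print(r,g[r,u-26:u+27:2].tolist())
```

```text
24.95 [ 0.5808 -0.3464  0.2401] [-0.57  0.31  1.77 -0.    1.05 -0.59] [ 1.2 -0.2 -4. ] 0.22051065017122276 29.999537765979767
0 [81, 81, 82, 81, 81, 81, 82, 81, 81, 82, 80, 80, 80, 71, 53, 39, 32, 31, 43, 54, 57, 61, 60, 57, 58, 59, 60, 58, 51, 45, 36]
0.004 [82, 82, 82, 82, 81, 82, 83, 82, 81, 81, 80, 78, 77, 66, 52, 40, 32, 35, 42, 45, 46, 47, 44, 44, 45, 47, 49, 48, 48, 42, 28]
0.01 [81, 81, 81, 80, 81, 78, 77, 77, 77, 79, 78, 77, 76, 66, 49, 34, 31, 31, 31, 30, 30, 30, 31, 31, 32, 34, 45, 54, 50, 32, 21]
199 267
253 [87, 85, 86, 88, 89, 81, 46, 20, 10, 16, 33, 23, 22, 32, 29, 35, 50, 62, 55, 31, 16, 20, 26, 28, 24, 22, 25]
255 [87, 87, 88, 87, 88, 84, 58, 21, 10, 15, 35, 34, 28, 30, 24, 24, 28, 37, 46, 45, 35, 23, 18, 18, 17, 22, 55]
257 [87, 88, 88, 88, 89, 85, 69, 28, 10, 23, 40, 35, 28, 30, 27, 25, 26, 42, 66, 77, 68, 35, 26, 27, 25, 43, 100]
259 [88, 88, 87, 87, 89, 89, 77, 42, 28, 73, 68, 36, 27, 31, 23, 28, 35, 63, 91, 129, 119, 51, 30, 29, 37, 86, 127]
261 [98, 95, 90, 87, 88, 89, 88, 86, 89, 124, 92, 43, 30, 29, 25, 32, 58, 79, 122, 146, 126, 57, 30, 34, 79, 124, 136]
263
[... 547 characters left out ...]
, 79, 81, 77, 101, 144, 146, 119, 73, 75, 97, 128, 134, 134, 133, 131, 132]
273 [101, 104, 104, 101, 96, 89, 90, 87, 83, 72, 78, 80, 84, 88, 93, 132, 147, 128, 86, 80, 97, 128, 133, 133, 132, 134, 130]
275 [103, 104, 103, 99, 88, 89, 89, 89, 81, 78, 82, 84, 116, 110, 77, 116, 137, 107, 87, 92, 86, 106, 128, 131, 133, 131, 127]
277 [103, 103, 101, 92, 87, 90, 89, 86, 80, 82, 77, 102, 143, 124, 72, 103, 113, 86, 117, 120, 92, 89, 114, 130, 132, 128, 108]
279 [104, 102, 96, 86, 90, 88, 85, 80, 82, 79, 75, 110, 135, 110, 72, 81, 87, 111, 130, 134, 115, 89, 90, 114, 128, 119, 89]
281 [96, 98, 93, 89, 90, 86, 81, 81, 81, 74, 81, 92, 96, 76, 74, 74, 90, 127, 133, 135, 130, 110, 89, 94, 106, 94, 87]
```

Lowering a touch until the rail carries it, then releasing.

Emit:
jog_arm(series=[{"x": 0, "y": 0, "z": 0.5, "ax": 0, "ay": 0, "az": 0}, {"x": 0, "y": 0, "z": 0, "ax": 0, "ay": 0, "az": 0}, {"x": 0, "y": 0, "z": 0, "ax": 0, "ay": 0, "az": 0}])

```text
clock: 25.4
tcp_pos: [0.5809, -0.3452, 0.2398]
orientation: [0.002, 0.7, 0.714, -0.001]
force: [0.4, -0.4, 0.3]
finger_gap: 0.217
gripper_force: 30.0
```

Emit:
jog_arm(series=[{"x": 0, "y": 0, "z": 0, "ax": 0, "ay": 0, "az": 0}, {"x": 0, "y": 0, "z": 0, "ax": 0, "ay": 0, "az": 0}, {"x": 0, "y": 0, "z": 0, "ax": 0, "ay": 0, "az": 0}, {"x": 0, "y": 0, "z": 0, "ax": 0, "ay": 0, "az": 0}, {"x": 0, "y": 0, "z": 0, "ax": 0, "ay": 0, "az": 0}, {"x": 0, "y": 0, "z": 0, "ax": 0, "ay": 0, "az": 0}, {"x": 0, "y": 0, "z": 0, "ax": 0, "ay": 0, "az": 0}, {"x": 0, "y": 0, "z": 0, "ax": 0, "ay": 0, "az": 0}], grip=0.9)

```text
clock: 26.2
tcp_pos: [0.5808, -0.3454, 0.2396]
orientation: [0.002, 0.7, 0.714, -0.001]
force: [0.1, 0.0, -0.4]
finger_gap: 0.883
gripper_force: 0.0
```

Emit:
jog_arm(series=[{"x": 0, "y": 0, "z": -8, "ax": 0, "ay": 0, "az": 0}, {"x": 0, "y": 0, "z": -20, "ax": 0, "ay": 0, "az": 0}, {"x": 0, "y": 0, "z": -30, "ax": 0, "ay": 0, "az": 0}, {"x": 0, "y": 0, "z": -40, "ax": 0, "ay": 0, "az": 0}, {"x": 0, "y": 0, "z": -40, "ax": 0, "ay": 0, "az": 0}, {"x": 0, "y": 0, "z": 0, "ax": 0, "ay": 0, "az": 0}, {"x": 0, "y": 0, "z": 0, "ax": 0, "ay": 0, "az": 0}])

```text
clock: 26.9
tcp_pos: [0.5809, -0.345, 0.3789]
orientation: [0.003, 0.7, 0.714, -0.001]
force: [-0.7, 0.3, -0.6]
finger_gap: 0.899
gripper_force: 0.0
```

Run:
```python
from p import *
st();w=cam('wrist');p,_=now();g=cv2.cvtColor(w['img'],cv2.COLOR_RGB2GRAY);cv2.imwrite('pics/fin.png',w['img'][:,:,::-1])
u,v=proj(w,(.5809,-.3435,.286)).astype(int);print('handle top expect',u,v,'crosspiece',proj(w,(.5809,-.3435,.228)))
for r in range(v-44,v+30,5): print(r,g[r,u-40:u+41:4].tolist())
print('band proj edges', [proj(w,(.581,y,.211)).round(1).tolist() for y in(-.337,-.345,-.353)],proj(w,(.581,-.41,.211)))
```

```text
26.9 [ 0.5809 -0.345   0.3789] [-0.57  0.19  1.66 -0.    1.28 -0.59] [-0.7  0.3 -0.6] 0.8991074515278386 0.0
handle top expect 255 198 crosspiece [255.07789846 180.54009412]
154 [124, 112, 106, 129, 138, 145, 145, 81, 170, 105, 135, 104, 177, 71, 93, 157, 130, 105, 102, 96, 127]
159 [126, 112, 111, 133, 105, 114, 111, 108, 94, 91, 96, 96, 89, 108, 97, 127, 132, 137, 67, 121, 196]
164 [122, 118, 118, 131, 135, 133, 127, 107, 127, 134, 132, 135, 110, 107, 140, 124, 135, 133, 81, 76, 199]
169 [124, 119, 121, 128, 127, 104, 133, 127, 95, 92, 95, 99, 88, 128, 114, 132, 130, 129, 121, 66, 163]
174 [119, 119, 120, 130, 125, 106, 128, 111, 39, 39, 44, 41, 39, 189, 106, 127, 115, 101, 97, 99, 101]
179 [120, 122, 123, 128, 133, 130, 129, 57, 42, 41, 41, 38, 35, 77, 88, 103, 105, 102, 99, 104, 189]
184 [123, 123, 138, 134, 133, 131, 102, 49, 55, 57, 55, 55, 47, 88, 80, 124, 124, 131, 129, 118, 198]
189 [122, 126, 133, 136, 134, 133, 122, 75, 82, 83, 86, 86, 75, 107, 157, 208, 204, 207, 203, 154, 196]
194 [123, 126, 133, 133, 134, 133, 133, 68, 84, 85, 84, 84, 62, 214, 213, 210, 207, 209, 194, 204, 196]
199 [124, 123, 130, 136, 129, 130, 133, 72, 78, 81, 81, 80, 64, 213, 214, 208, 207, 207, 192, 205, 195]
204 [134, 120, 125, 134, 130, 127, 144, 69, 76, 74, 73, 74, 66, 213, 212, 203, 201, 203, 205, 205, 196]
209 [196, 151, 122, 136, 132, 128, 132, 131, 130, 100, 128, 108, 130, 125, 129, 125, 124, 193, 198, 201, 195]
214 [195, 185, 116, 129, 126, 127, 131, 208, 140, 102, 131, 102, 210, 212, 210, 209, 211, 189, 179, 202, 193]
219 [196, 191, 164, 152, 86, 117, 199, 121, 128, 98, 127, 101, 202, 113, 210, 208, 208, 185, 183, 202, 194]
224 [195, 184, 179, 206, 199, 207, 210, 203, 126, 102, 131, 105, 179, 157, 169, 208, 210, 157, 177, 203, 194]
band proj edges [[255.3, 170.1], [255.1, 177.8], [255.0, 185.3]] [253.99444258 236.53212827]
```

Released, with the handle top at (254,197) against (255,198) expected for a level carrier. One more check: where the band sits between the two hook wires.

Emit:
jog_arm(series=[{"x": 0, "y": 0, "z": -40, "ax": 0, "ay": 0, "az": 0}, {"x": 40, "y": 0, "z": -30, "ax": 0, "ay": 0, "az": 0}, {"x": 45, "y": 0, "z": 0, "ax": 0, "ay": 0, "az": 0}, {"x": 45, "y": 0, "z": 0, "ax": 0, "ay": 0, "az": 0}, {"x": 45, "y": 0, "z": 0, "ax": 0, "ay": 0, "az": 0}, {"x": 45, "y": 0, "z": 0, "ax": 0, "ay": 0, "az": 0}, {"x": 0, "y": 0, "z": 0, "ax": 0, "ay": 0, "az": 0}, {"x": 0, "y": 0, "z": 0, "ax": 0, "ay": 0, "az": 0}])

```text
clock: 27.75
tcp_pos: [0.5761, -0.124, 0.4457]
orientation: [0.001, 0.7, 0.714, -0.001]
force: [-0.3, 0.2, 0.6]
finger_gap: 0.902
gripper_force: 0.0
```

Run:
```python
from p import *
import pickle
st();D0=pickle.load(open('d0.pkl','rb'))
a,s=cam('scene'),cam('side')
ys=np.arange(-.38,-.31,.002)
for n,d in(('scene',a),('side',s),('scene0',D0['scene'])):
    g=cv2.cvtColor(d['img'],cv2.COLOR_RGB2GRAY)
    for dz in(-.004,.0,.004): print(n,dz,[int(cv2.getRectSubPix(g,(1,1),tuple(map(float,proj(d,(.5767-.021*(y+.15),y,.205+dz)))))[0,0]) for y in ys])
def dark(d,c,h=26):
    u,v=map(int,c);i=d['img'][v-h:v+h,u-h:u+h].astype(int);m=((i.max(2)<62)&(i.max(2)-i.min(2)<25)).astype(np.uint8)
    n,_,st_,ce=cv2.connectedComponentsWithStats(m);return [(st_[k].tolist(),(ce[k]+[u-h,v-h]).round(1).tolist()) for k in range(1,n) if st_[k][4]>12]
c=(.581,-.343,.257);A,B=proj(a,c),proj(s,c);print(A,dark(a,A));print(B,dark(s,B))
```

```text
27.75 [ 0.5761 -0.124   0.4457] [-0.25  0.01  1.75 -0.    1.38 -0.27] [-0.3  0.2  0.6] 0.901848184886386 0.0
scene -0.004 [106, 106, 107, 106, 106, 107, 107, 107, 106, 105, 101, 90, 84, 81, 88, 90, 84, 68, 52, 41, 38, 38, 38, 48, 55, 62, 67, 74, 80, 83, 82, 83, 88, 92, 97]
scene 0.0 [115, 115, 114, 114, 115, 114, 115, 114, 115, 109, 99, 87, 80, 79, 82, 80, 70, 62, 56, 53, 50, 49, 51, 56, 60, 64, 66, 71, 73, 74, 76, 85, 94, 101, 109]
scene 0.004 [120, 119, 119, 118, 118, 118, 118, 117, 115, 104, 92, 79, 76, 78, 80, 82, 79, 77, 73, 67, 59, 55, 57, 59, 60, 62, 62, 65, 68, 75, 84, 96, 103, 111, 116]
side -0.004 [127, 123, 122, 121, 117, 114, 109, 101, 95, 87, 77, 69, 69, 68, 63, 66, 77, 87, 98, 107, 113, 117, 120, 122, 129, 134, 139, 143, 143, 143, 142, 142, 144, 144, 142]
side 0.0 [149, 145, 141, 137, 129, 122, 118, 110, 101, 93, 83, 74, 66, 63, 55, 56, 64, 67, 69, 81, 93, 99, 104, 107, 116, 126, 135, 144, 149, 153, 155, 155, 154, 154, 157]
side 0.004 [159, 159, 155, 149, 141, 131, 123, 114, 106, 99, 93, 84, 74, 74, 75, 72, 76, 79, 80, 86, 90, 91, 89, 94, 100, 108, 119, 129, 141, 153, 158, 158, 159, 160, 162]
scene0 -0.004 [104, 104, 103, 104, 104, 104, 104, 105, 104, 104, 104, 105, 104, 102, 95, 81, 62, 42, 30, 25, 25, 29, 38, 59, 79, 94, 101, 103, 104, 105, 105, 104, 104, 104, 104]
scene0 0.0 [112, 112, 112, 111, 112, 112, 112, 112, 113, 112, 112, 112, 109, 105, 92, 70, 45, 27, 22, 20, 22, 34, 54, 80, 98, 108, 110, 111, 111, 111, 111, 111, 111, 111, 111]
scene0 0.004 [117, 117, 116, 116, 117, 118, 117, 117, 118, 116, 115, 114, 109, 97, 76, 51, 33, 22, 23, 22, 35, 55, 81, 101, 112, 116, 116, 116, 117, 116, 116, 116, 115, 115, 116]
[198.1477148  253.13072487] [([19, 18, 14, 25, 189], [198.5, 256.1]), ([41, 30, 11, 13, 18], [218.0, 262.9])]
[308.08664085 118.00067716] [([0, 0, 3, 8, 16], [282.6, 95.1]), ([49, 4, 3, 12, 29], [332.1, 101.9]), ([20, 22, 10, 12, 74], [307.1, 118.8])]
```

The hook wires bracket the band in both views, within about 4 mm of its centre, and the handle is where it should be. Handing in.

```bash
python3 -c "
from station import env
print(env.job_done())"
```

```text
the job is handed in; nothing more can be done
None
```

The model is in the carrier and the carrier hangs from the rail, within about 4 mm of the black band's centre by my measurement. The arm is clear and the job is handed in; no verdict came back.

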